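# Stack plaque blanks in the drilling jig

### The arm

A 6-joint arm with a two-finger parallel gripper is mounted at the origin on the work surface. World frame = base frame: x ahead of the robot, y to its left, z up, the work surface at z = 0. Lengths are in m, angles in rad, forces in N, time in s.
With the tool pointing down it reaches from about 0.225 to 0.725 m from the base axis. Payload 3.1 kg.
Tool frame: the origin (TCP) lies where the fingers leave the gripper's body, on its centre line; the fingertips stand manip.tcp_to_tips ahead of it and the grasp point (between the pads) lies 54 mm ahead of it (manip.tcp_to_tips is the distance from the TCP to the fingertips, in m); z points along the fingers, y is the line along which they close (so a half turn about z gives the same grasp; the last joint's range is limited). The gripper opens to 85 mm and grips with 20 to 120 N. Pads are 22 mm wide; open, the fingers measure 114 mm over their backs; the gripper's body (76 mm by 85 mm) begins 54 mm behind the grasp point. The pads swing forward as they close: fully open they stand 13 mm farther back than shut.
Start: joints at [1.005, 0.048, 0.099, 1.622, 0, 1.443], TCP at [0.223, 0.475, 0.304] pointing down, gripper open.
Joint ranges: [-2.91, 2.91], [-0.99, 1.94], [-1.21, 1.42], [-2.12, 2.29], [-1.49, 1.47], [-3.14, 3.14]. Speed limits (rad/s): [2.79, 2.79, 3.14, 3.14, 3.14, 3.14].

### API

Orientations are given as a unit quaternion [x, y, z, w].
In Python, from station import manip gives the robot as it stands.
- The arm moves only by the shell command python3 jog.py 'ROWS' [FORCE]. ROWS is rows parted by semicolons, their numbers by spaces, 1 to 8 of them, each of 7 numbers: a rotation vector rx, ry, rz in rad, then dx, dy, dz in m, then the finger opening in m; each row shifts and turns the commanded pose from where the row before left it, along the tool's axes as they then stand; what a row does not reach is not made up. A row lasts 1/8 s, in which the tool goes at most 0.0625 m and 0.188 rad, less where a joint would pass 70% of its speed; a pose out of reach is approached as far as the arm can. The fingers move at their own pace and stop on an object; FORCE is the grip in N (left out, the last holds). Time passes only in rows, so rows that do not move let the fingers close. It prints the time, the measured TCP pose, the force, the opening and the grip force at its end.
- manip.sense(): the state, without advancing time (a new reading comes with each control period).
- manip.get_image(name): name is "scene" or "top" or "wrist"; returns a dict with "frame" (480x640x3 uint8, blue, green, red), "intrinsics" (3x3 intrinsics, pixels), "rvec" (rotation vector, rad) and "tvec" (3), from world to camera coordinates, as OpenCV has them. Camera axes: x right, y down, z forward; pixel columns grow to the right and rows downward; lengths in m; the calibration is good to about 2 mm. A picture is of the moment at which its call begins. There is no depth.
- manip.close_job(): hands the job in; it is judged then, once.
The state is a dict: "t": time; "joints": joint angles; "joint_velocities": joint speeds; "effort": joint torques, N m; "ee_pos": TCP position; "tool_rot": TCP orientation; "contact_force": force on the tool from outside, world axes, zero at the start; "ft_torque": the same for the moment, N m; "grip_width": finger opening in m; "grasp_force": force on a finger pad.
Only numpy, scipy, OpenCV 4.12 (cv2) and the standard library are available. Lean on these libraries where they do the work, as an engineer would, in place of code of your own. Each camera call takes 0.05 s, during which the arm holds its last target. There are 200 camera calls.

### The job

Make up a stack for gang drilling in the engraver's shop: lay every brass plaque blank on the corner jig, one on top of another, each with its long edges along the notched fence and squared tight against both fences. Then slide the steel drill template out of its wooden sleeve by pressing on its exposed end and drawing it back, lay it on top of the blanks, squared to the fences in the same way with its marked face up, and swing the hold-down arm over so that its foot rests on the template. Leave the mallet, the pot of punches and the hammer where they are.

Things in the scene. Friction and masses are not known exactly. Their poses are not given: they have to be found in the camera images.
- jig: Grey cast base plate, 12 mm thick, fixed to the bench, with two steel fences, 12 mm thick, tops at 48 mm, and a hinge bracket. Origin: on the bench under the centre of the stack's place; plate spans x -85..105, y -69..61 mm. Far fence: face at x = 45, y -34..24. Notched long fence: face at y = 32, pieces at x -47..-23 and 23..38, with a finger notch between. Sides -x and -y are open.
- corner (a point): The inner corner where the planes of the two fence faces meet, on the top of the jig's base plate (12 mm above the bench); axes as the jig's. A squared plate has its centre at x = -45, y = -32 mm from here.
- holddown: Hold-down arm: steel bar 130 x 20 x 14 mm, 0.53 kg, turning about the jig's y; origin on the hinge axis, own -x along the arm. Lift angle 0 = level, reaching over the stack to the jig's -x (lowest stop); at the start it leans back, lifted 1.9 to 2.1 rad (upper stop 2.1). Damped, stiffish hinge: past upright towards the stack it sinks by its weight and bears with about 3 N.
- hinge (a point): Middle of the hold-down arm's hinge axis, 70 mm above the bench and 70 mm in +x from the jig's origin, behind the far fence; axes as the jig's.
- grip (a point): Middle of the hold-down arm's black cross grip, a round bar 16 mm in diameter and 48 mm long, parallel to the hinge axis and 110 mm from it, sticking out of the arm's -y side (the arm's side face is 26 mm in +y from here). It turns with the arm.
- foot (a point): Rubber foot of the hold-down arm, a ball of 9 mm radius on a spindle 70 mm out along the arm; this point: the lowest of the ball with the arm level, 42 mm below the hinge (28 mm above the bench).
- sleeve: Low wooden sleeve fixed to the bench, storing the template: side strips 17 mm high, 10 mm thick, inner faces at y = -34 and 34 mm, x 0..104; roof, top at 23 mm, over x 34..104; back wall at x = 96. Floor: a slippery aluminium runner, 56 mm wide, 3 mm thick, x -108..96, on which the template slides. Origin: on the bench, middle of the open mouth; +x goes in, the template comes out towards -x.
- template: Steel drill template, a plain plate 90 (x) x 64 (y) x 8 mm, 0.34 kg, with four dark drill holes marked on its upper face. Origin: centre of its underside. At the start it lies in the sleeve with only its front 30 to 44 mm not covered by the roof; the side strips stand 2 mm off its sides, so there it cannot be gripped, only pressed on and drawn out.
- mallet: Wooden mallet standing on its head (84 mm in diameter, 115 mm high), its handle sticking out level along its own +x to 240 mm. Bystander. Origin: centre of the head's underside.
- punch_pot: Copper pot, 76 mm in diameter and 80 mm high, with punches standing in it up to 145 mm. Bystander. Origin: centre of its underside.
- hammer: Hammer, 260 mm long, lying on the bench. Bystander. Origin under the middle of it.
- blank_a: Brass plaque blank, a plain plate 90 (x) x 64 (y) x 6 mm, 0.28 kg, lying flat on the bench to the left or right of the jig and sleeve; two to four of the four are present. Origin: centre of its underside.
- blank_b: Brass plaque blank, a plain plate 90 (x) x 64 (y) x 6 mm, 0.28 kg, lying flat on the bench to the left or right of the jig and sleeve; two to four of the four are present. Origin: centre of its underside.
- blank_c: Brass plaque blank, a plain plate 90 (x) x 64 (y) x 6 mm, 0.28 kg, lying flat on the bench to the left or right of the jig and sleeve; two to four of the four are present. Origin: centre of its underside.
- blank_d: Brass plaque blank, a plain plate 90 (x) x 64 (y) x 6 mm, 0.28 kg, lying flat on the bench to the left or right of the jig and sleeve; two to four of the four are present. Origin: centre of its underside.

How it is judged:
By the outcome, as a careful person would: the job done as asked, in the order asked, and still so for the second after the job is handed in, with the robot touching nothing.
Of blank_a, blank_b, blank_c, blank_d only 2 to 4 are there at a start; the rules pass over those that are not, and their reading is None.
At some moment in a run one of blank_a, blank_b, blank_c, blank_d may be knocked a few centimetres aside while the robot is not near it.
Once in a run the grip may slacken for a moment while it holds something.
It also fails if it takes over 210 s, if anything falls off the work surface, if the arm or the gripper's body presses on something with over 40 N, if the wrist force passes 120 N, or if a joint passes its speed limit or range.

## Working session

There is one attempt and no reset: what is moved stays moved. The work goes in short steps, Python scripts to look and compute and a shell command to move; the robot and the scene stay as the last step left them, time stands still between calls to the robot, and variables do not carry over. Pictures are saved under pics/ and viewed, at most 14 in all, crops included, and the job is handed in when it is done.

```bash
ls; mkdir -p pics
python3 - <<'E'
from station import manip
import cv2
print(manip.sense(), manip.tcp_to_tips)
for n in("scene","top","wrist"):
    d=manip.get_image(n); cv2.imwrite(f"pics/{n}0.png",d["frame"]); print(n,d["intrinsics"].tolist(),d["rvec"],d["tvec"])
E
```

```text
jog.py
pics
station.py
{'t': 0.0, 'joints': array([1.00520372e+00, 4.87611693e-02, 9.75679191e-02, 1.62196910e+00,
       2.00915203e-05, 1.44300995e+00]), 'joint_velocities': array([ 0.00012482, -0.00054512,  0.00087014,  0.00081806,  0.00025106,
       -0.00112312]), 'effort': array([-7.00711662e-04, -3.38780844e+01,  3.20015681e+01,  2.03345827e-02,
       -1.18459320e-04, -3.49999675e-05]), 'ee_pos': array([0.22234018, 0.47511209, 0.30269652]), 'tool_rot': array([ 2.17158906e-01,  9.76135549e-01, -1.10921325e-03, -4.11419364e-04]), 'contact_force': array([-0.28492836,  0.09032299, -0.19623278]), 'ft_torque': array([-0.01262117, -0.00096164, -0.00042974]), 'grasp_force': 0.0, 'grip_width': 0.08530391720207421} 0.0726
scene [[511.9679421915315, 0.0, 319.4729355494581], [0.0, 511.9679421915315, 231.88314195750624], [0.0, 0.0, 1.0]] [ 0.91577903  2.31370826 -1.22761717] [ 0.42412643 -0.1898208   1.5823749 ]
top [[490.6543723721528, 0.0, 317.7071994094149], [0.0, 490.6543723721528, 240.14050884498766], [0.0, 0.0, 1.0]] [ 2.17834649 -2.16419095  0.04411384] [0.0408074  0.61359346 1.27519833]
wrist [[332.7059086303832, 0.0, 322.41538641798525], [0.0, 332.7059086303832, 239.75335379350602], [0.0, 0.0, 1.0]] [-2.40982613 -1.53274703 -0.24736346] [-0.52457406 -0.04280496  0.38150057]
```
View pics/top0.png

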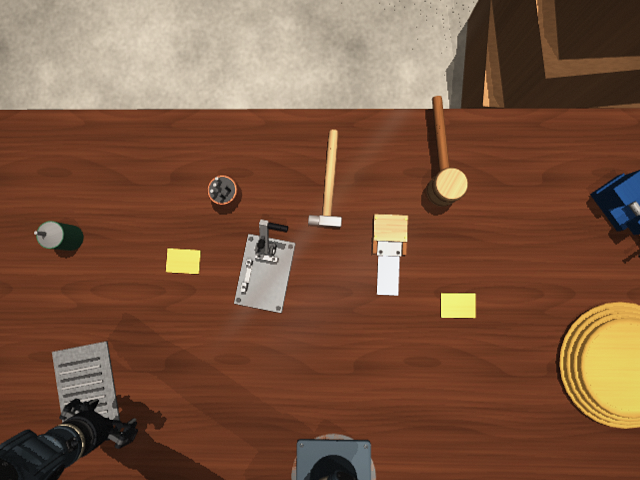

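View pics/scene0.png

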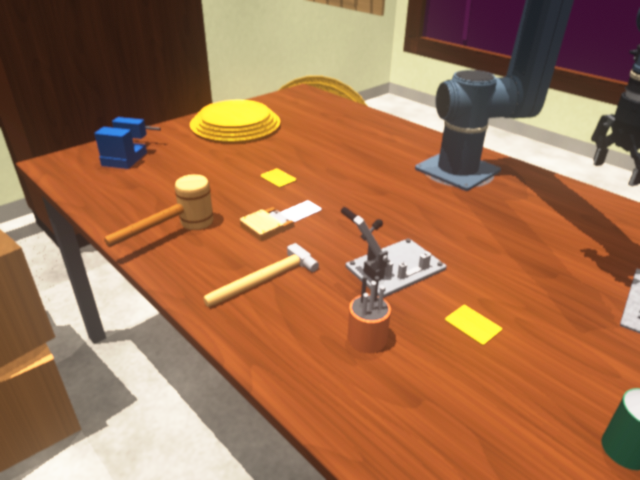

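Create h.py:
```python
import numpy as np, cv2
from station import manip
from scipy.spatial.transform import Rotation as R
class V:
    def __init__(s,name):
        d=manip.get_image(name); s.im=d["frame"]; s.K=np.array(d["intrinsics"]); s.R=cv2.Rodrigues(np.array(d["rvec"],float))[0]; s.t=np.array(d["tvec"],float).ravel()
        s.c=-s.R.T@s.t; s.hsv=cv2.cvtColor(s.im,cv2.COLOR_BGR2HSV)
    def ray(s,uv):
        uv=np.atleast_2d(np.array(uv,float)); d=np.c_[uv,np.ones(len(uv))]@np.linalg.inv(s.K).T@s.R
        return d/np.linalg.norm(d,axis=1)[:,None]
    def plane(s,uv,z):
        d=s.ray(uv); return s.c+d*((z-s.c[2])/d[:,2])[:,None]
    def proj(s,P):
        return cv2.projectPoints(np.atleast_2d(np.array(P,float)),cv2.Rodrigues(s.R)[0],s.t,s.K,None)[0][:,0]
    def mask(s,lo,hi): return cv2.inRange(s.hsv,np.array(lo),np.array(hi))
    def rects(s,m,z,amin,amax=1e9):
        out=[]
        for c in cv2.findContours(m,cv2.RETR_EXTERNAL,cv2.CHAIN_APPROX_NONE)[0]:
            if not amin<cv2.contourArea(c)<amax: continue
            P=s.plane(c[:,0],z)[:,:2]
            (cx,cy),(w,h),a=cv2.minAreaRect((P*1000).astype(np.float32))
            if w<h: w,h,a=h,w,a+90
            out.append((cx,cy,w,h,(a+90)%180-90,c))
        return out
def tri(va,ua,vb,ub):
    a=va.ray(ua)[0]; b=vb.ray(ub)[0]
    s=np.linalg.lstsq(np.c_[a,-b],vb.c-va.c,rcond=None)[0]
    p,q=va.c+a*s[0],vb.c+b*s[1]; return (p+q)/2,np.linalg.norm(p-q)
```

Run:
```python
from h import *
t=V("top"); s=V("scene")
Y=([24,150,120],[34,255,255])
for v in(t,s):
  for r in v.rects(v.mask(*Y),.006,150,3000): 
    M=r[5].reshape(-1,2); print([round(x,1) for x in r[:5]],M.mean(0))
# corners both views for height
    a=cv2.boxPoints(cv2.minAreaRect(M.astype(np.float32))); print(a.round(1).tolist())
c=cv2.resize(t.im[200:320,200:420],None,fx=3.6,fy=3.6,interpolation=cv2.INTER_CUBIC); cv2.imwrite("pics/c1.png",c)
```

```text
[556.9, 407.8, 90.7, 66.0, 87.1] [473.5        323.84821429]
[[445.20001220703125, 319.20001220703125], [458.5, 299.29998779296875], [501.6000061035156, 328.1000061035156], [488.3999938964844, 347.8999938964844]]
[445.6, -326.9, 94.7, 67.4, 89.0] [277.98529412 177.07352941]
[[260.3999938964844, 176.10000610351562], [267.5, 163.10000610351562], [295.0, 178.10000610351562], [288.0, 191.10000610351562]]
[248.3, -829.6, 322.1, 303.1, -27.7] [232.78111588 116.49356223]
[[188.10000610351562, 104.4000015258789], [276.79998779296875, 96.19999694824219], [279.5, 125.69999694824219], [190.8000030517578, 133.8000030517578]]
```

View pics/c1.png

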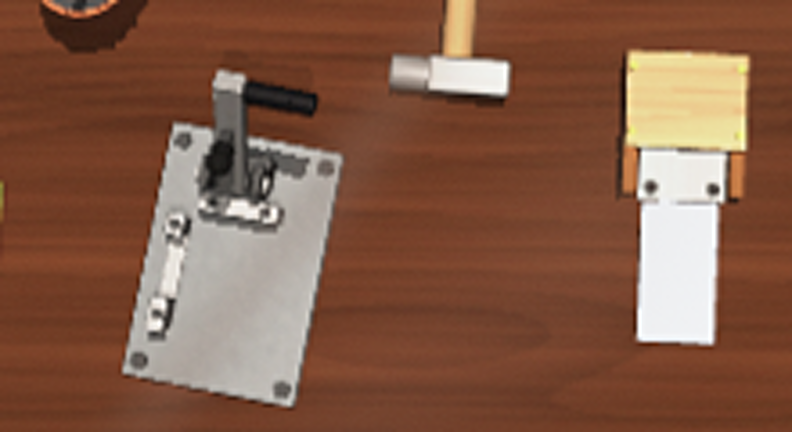

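Run:
```python
from h import *
t=V("top")
print(t.hsv[261,183],t.hsv[305,458],t.hsv[290,265],t.hsv[280,388],t.hsv[225,390])
for r in t.rects(t.mask([20,90,120],[35,255,255]),.006,200,3000): print("b",[round(x,1) for x in r[:5]])
def pts(l,z): return t.plane([(200+x/3.6,200+y/3.6) for x,y in l],z)[:,:2].round(4).tolist()
print("jig",pts([(174,122),(343,153),(294,407),(122,374)],.012))
print("runner",pts([(637,343),(715,345)],.003),"roof",pts([(627,50),(749,55),(748,153),(627,149)],.023))
w=V("wrist"); print("camera in tool:",R.from_quat(manip.sense()["tool_rot"]).inv().apply(w.c-manip.sense()["ee_pos"]), (R.from_quat(manip.sense()["tool_rot"]).inv().as_matrix()@w.R.T).round(3).tolist())
```

```text
[ 27 138 239] [ 30 126 239] [ 15  20 179] [110   3 242] [ 19 106 235]
b [445.5, -325.2, 90.0, 62.8, -89.5]
b [557.2, 407.8, 91.2, 65.0, 87.2]
b [650.7, -148.9, 88.2, 64.4, -89.8]
b [768.6, -313.2, 78.3, 77.3, -45.7]
jig [[0.6298, 0.2311], [0.6074, 0.1049], [0.4203, 0.1389], [0.4432, 0.2664]]
runner [[0.4689, -0.1129], [0.4679, -0.1702]] roof [[0.6836, -0.104], [0.6803, -0.1931], [0.6083, -0.192], [0.6108, -0.104]]
camera in tool: [ 0.08078617  0.00088472 -0.0707952 ] [[-0.0, -0.948, -0.319], [1.0, -0.0, -0.001], [0.001, -0.319, 0.948]]
```

```bash
cat > go.py <<'E'
import sys; from h import *
# go.py x y z yaw_of_tool_y(rad): rotation first, then shift in new tool axes
x,y,z,a=map(float,sys.argv[1:5]); s=manip.sense()
Rc=R.from_quat(s["tool_rot"]); yv=[np.cos(a),np.sin(a),0]; zv=[0,0,-1]; Rt=R.from_matrix(np.c_[np.cross(yv,zv),yv,zv])
rv=(Rc.inv()*Rt).as_rotvec(); d=Rt.inv().apply(np.array([x,y,z])-s["ee_pos"])
print("t %.1f rot"%s["t"],rv.round(4),"rows %.1f"%(np.linalg.norm(rv)/.188),"shift",d.round(4),"rows %.1f"%(np.linalg.norm(d)/.0625), "F",s["contact_force"].round(1),"gw %.4f gf %.1f"%(s["grip_width"],s["grasp_force"]))
E
python3 go.py .50 .194 .30 1.387
```

```text
t 0.3 rot [-6.00e-04 -2.00e-04 -2.54e-01] rows 1.4 shift [-0.3242 -0.2259  0.0036] rows 6.3 F [-0.1  0.1 -0.4] gw 0.0855 gf 0.0
```

```bash
python3 jog.py '0 0 -.127 0 0 0 .085; 0 0 -.127 0 0 0 .085;0 0 0 -.054 -.0376 0 .085;0 0 0 -.054 -.0376 0 .085;0 0 0 -.054 -.0376 0 .085;0 0 0 -.054 -.0376 0 .085;0 0 0 -.054 -.0376 0 .085;0 0 0 -.054 -.0376 0 .085' 40
python3 jog.py '0 0 0 0 0 0 .085;0 0 0 0 0 0 .085'
python3 - <<'E'
from h import *
v=V("wrist"); cv2.imwrite("pics/w1.png",v.im)
E
python3 go.py .50 .194 .30 1.387
```

```text
t: 1.35
ee_pos: [0.4872, 0.207, 0.3041]
tool_rot: [0.092, 0.996, 0.0, 0.0]
contact_force: [1.4, -0.3, -0.3]
grip_width: 0.0851
grasp_force: 0.0
t: 1.6
ee_pos: [0.4858, 0.2084, 0.3038]
tool_rot: [0.092, 0.996, 0.0, -0.0]
contact_force: [-0.3, 0.3, -0.6]
grip_width: 0.0857
grasp_force: 0.0
t 1.6 rot [ 0.0002 -0.0006  0.0006] rows 0.0 shift [-0.0171 -0.0122  0.0039] rows 0.3 F [-1.7  0.3 -0.4] gw 0.0850 gf 0.0
```

View pics/w1.png

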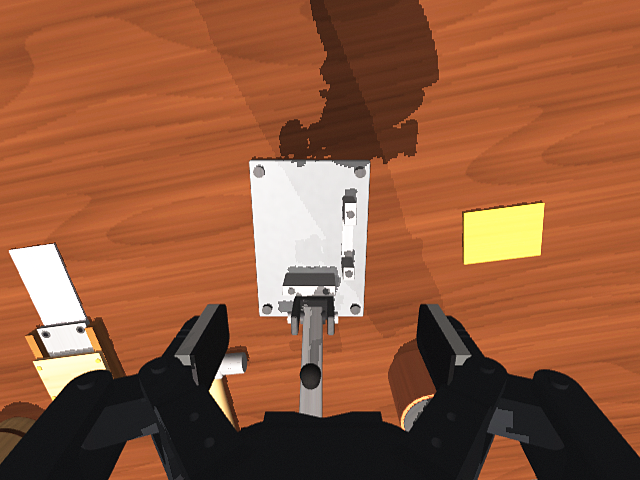

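```bash
python3 jog.py '0 0 0 -.006 -.012 .055 .085;0 0 0 -.002 0 .058 .085;0 0 0 0 0 0 .085;0 0 0 0 0 0 .085'
python3 - <<'E'
from h import *
v=V("wrist"); cv2.imwrite("pics/w2.png",v.im)
for r in v.rects(v.mask([0,0,130],[180,60,255]),.012,3000): print([round(x,1) for x in r[:5]]); print(cv2.approxPolyDP(r[5],4,True)[:,0].tolist())
E
```

```text
t: 2.15
ee_pos: [0.4922, 0.1966, 0.1934]
tool_rot: [0.091, 0.996, 0.001, 0.002]
contact_force: [0.2, -0.1, 0.1]
grip_width: 0.085
grasp_force: 0.0
[529.1, 186.3, 189.4, 129.2, -10.7]
[[232, 161], [248, 370], [292, 370], [288, 365], [298, 352], [349, 352], [352, 371], [387, 370], [400, 214], [391, 215], [392, 205], [383, 207], [388, 227], [371, 226], [368, 254], [362, 214], [332, 213], [319, 202], [299, 207], [290, 203], [282, 210], [254, 161]]
```

View pics/w2.png

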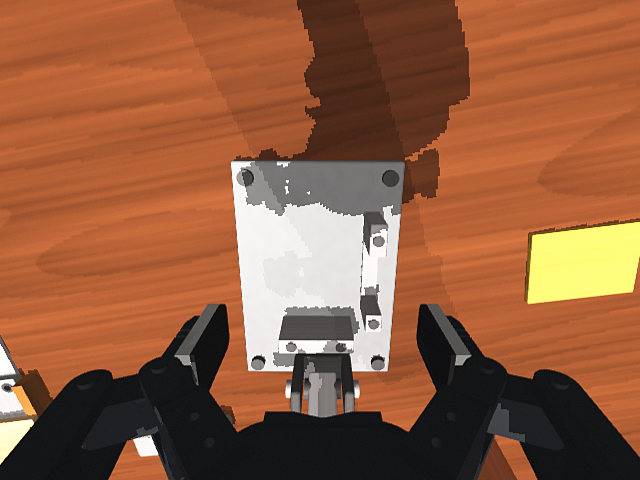

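Run:
```python
from h import *
v=V("wrist")
c=v.plane([(232,160.5),(404.5,160),(389,371),(248,371)],.012)[:,:2]*1000
print(c.round(1).tolist())
x=(c[2]+c[3]-c[0]-c[1])/2; y=(c[1]+c[2]-c[0]-c[3])/2
print(np.linalg.norm(x),np.linalg.norm(y),np.arctan2(x[1],x[0]),np.arctan2(-y[0],y[1]))
L=np.array([[105,-69],[105,61],[-85,61],[-85,-69]],float); W=c[[3,2,1,0]]
a=np.arctan2(x[1],x[0]); A=np.arctan2(x[1],x[0])*.6+.4*np.arctan2(-y[0],y[1]); Rm=np.array([[np.cos(A),-np.sin(A)],[np.sin(A),np.cos(A)]])
o=W.mean(0)-Rm@L.mean(0); print("origin",o,"yaw",A)
loc=lambda uv,z:((v.plane(uv,z)[:,:2]*1000-o)@Rm).round(1).tolist()
print("far face bot",loc([(284,316.5),(352,316.5)],.012),"top",loc([(279,340),(353,340)],.048))
print("long top edge",loc([(371,229),(369,251),(362,331)],.048),"bot",loc([(362,230),(360,310)],.012))
cv2.imwrite("pics/w2c.png",cv2.resize(v.im[190:390,220:420],None,fx=3,fy=3,interpolation=cv2.INTER_CUBIC))
```

```text
[[426.0, 141.7], [449.0, 268.1], [638.2, 234.1], [614.1, 104.9]]
191.94822829843997 129.938897885521 -0.1853978722268349 -0.18236124577953047
origin [522.70465258 192.9314103 ] yaw -0.18418322164791312
far face bot [[47.6, -34.2], [47.6, 25.3]] top [[46.0, -34.2], [46.0, 22.9]]
long top edge [[-43.5, 32.4], [-27.4, 31.8], [37.9, 29.5]] bot [[-31.6, 30.9], [41.2, 32.1]]
```

View pics/w2c.png

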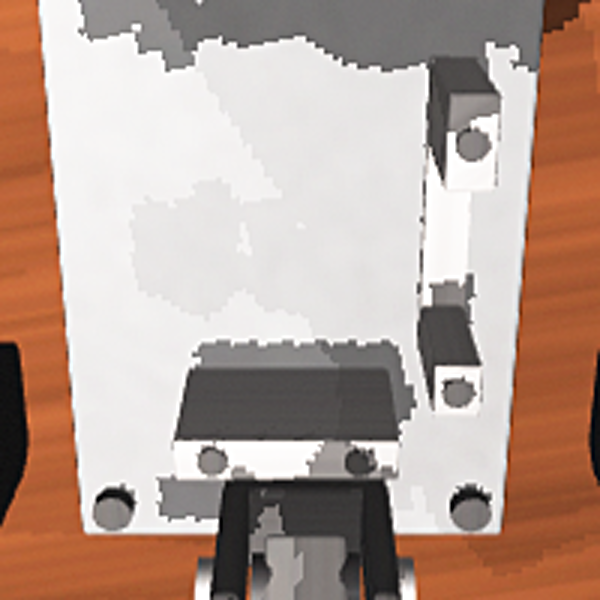

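```bash
python3 jog.py '0 0 .18 0 0 0 .085;0 0 .18 0 0 0 .085;0 0 .18 0 0 0 .085;0 0 .18 0 0 0 .085;0 0 .18 0 0 0 .085;0 0 .18 0 0 0 .085;0 0 .18 0 0 0 .085;0 0 .177 0 0 0 .085'>/dev/null;python3 jog.py '0 0 0 0 0 0 .085;0 0 0 0 0 0 .085'
python3 go.py .557 .408 .19 -.05
```

```text
t: 3.5
ee_pos: [0.4929, 0.1957, 0.1932]
tool_rot: [0.724, 0.69, 0.002, 0.001]
contact_force: [0.2, 0.8, 0.1]
grip_width: 0.0848
grasp_force: 0.0
t 3.5 rot [ 0.0039 -0.0012  0.0027] rows 0.0 shift [0.2152 0.0534 0.0032] rows 3.5 F [0.2 0.8 0.1] gw 0.0848 gf 0.0
```

```bash
python3 jog.py '.004 -.001 .003 .054 .0134 .001 .085;0 0 0 .054 .0134 .001 .085;0 0 0 .054 .0134 .001 .085;0 0 0 .054 .0134 0 .085;0 0 0 0 0 0 .085;0 0 0 0 0 0 .085'
python3 - <<'E'
from h import *
v=V("wrist"); t=V("top");cv2.imwrite("pics/w3.png",v.im)
Y=([20,90,120],[35,255,255])
for z in(0,.006): print(z,[[round(x,1) for x in r[:5]] for r in v.rects(v.mask(*Y),z,3000)],[[round(x,1) for x in r[:5]] for r in t.rects(t.mask(*Y),z,300,1200)])
E
python3 go.py .557 .408 .19 -.05
```

```text
t: 4.25
ee_pos: [0.5564, 0.4081, 0.1875]
tool_rot: [0.725, 0.689, -0.002, -0.001]
contact_force: [0.1, -1.1, 1.1]
grip_width: 0.0852
grasp_force: 0.0
0 [[560.8, 427.1, 65.3, 49.0, -2.9]] [[445.1, -326.7, 90.4, 63.1, -89.5], [556.5, 391.2, 64.8, 54.2, -3.0], [651.3, -148.8, 87.1, 59.4, 86.5], [769.7, -313.4, 79.0, 77.4, -0.5]]
0.006 [[560.9, 428.6, 63.8, 47.9, -2.9]] [[445.5, -325.2, 90.0, 62.8, -89.5], [556.3, 389.5, 64.5, 54.0, -3.0], [650.7, -148.1, 86.7, 59.2, 86.5], [768.6, -311.9, 78.6, 77.1, -0.5]]
t 4.3 rot [-0.0031  0.0008 -0.0035] rows 0.0 shift [ 0.0009  0.0004 -0.0013] rows 0.0 F [ 0.6  0.  -1. ] gw 0.0849 gf 0.0
```

View pics/w3.png

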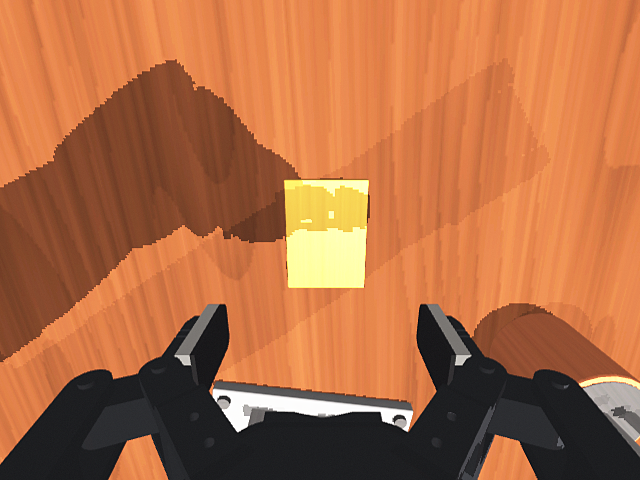

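```bash
cat > quad.py <<'E'
from h import *
# refined quad of the biggest yellow(+shadow) blob in the wrist view
def quad(v,lo=(18,70,60),hi=(36,255,255)):
    m=cv2.morphologyEx(v.mask(lo,hi),cv2.MORPH_OPEN,np.ones((5,5))); c=max(cv2.findContours(m,cv2.RETR_EXTERNAL,cv2.CHAIN_APPROX_NONE)[0],key=cv2.contourArea)
    h=cv2.convexHull(c); q=cv2.approxPolyDP(h,.03*cv2.arcLength(h,True),True)[:,0].astype(float)
    i=np.argmin(q.sum(1)); return np.roll(q,-i,0)
E
python3 - <<'E'
from quad import *
v=V("wrist"); q=quad(v); print(q.tolist())
np.savez("v1.npz",q=q,K=v.K,R=v.R,t=v.t)
for z in(0,.006): P=v.plane(q,z)[:,:2]*1000; print(P.mean(0),np.linalg.norm(P-np.roll(P,-1,0),axis=1), (P[1]+P[2]-P[0]-P[3])/2,(P[0]+P[1]-P[2]-P[3])/2)
E
python3 jog.py '-.003 0 -.003 0 .003 .04 .085;0 0 0 0 0 0 .085;0 0 0 0 0 0 .085'
python3 - <<'E'
from quad import *
v=V("wrist"); q=quad(v); print(q.tolist())
a=np.load("v1.npz"); w=V.__new__(V); w.K,w.R,w.t=a["K"],a["R"],a["t"]; w.c=-w.R.T@w.t
for i in range(min(4,len(q))): print(tri(w,a["q"][i],v,q[i]))
for z in(0,.006): P=v.plane(q,z)[:,:2]*1000; print(P.mean(0),np.linalg.norm(P-np.roll(P,-1,0),axis=1), (P[1]+P[2]-P[0]-P[3])/2)
E
```

```text
[[284.0, 179.0], [365.0, 193.0], [361.0, 286.0], [288.0, 286.0]]
[559.04491134 402.81574446] [64.20614993 80.95272733 63.07937623 91.96212426] [62.79299952 -8.80035914] [ 4.69830547 86.32961554]
[559.1302598  404.81846984] [62.72193465 79.08139141 61.62120791 89.83629068] [61.3414512  -8.59692648] [ 4.58969755 84.3339853 ]
t: 4.78
ee_pos: [0.5593, 0.4073, 0.1489]
tool_rot: [0.725, 0.689, -0.0, 0.0]
contact_force: [0.2, -0.8, 0.3]
grip_width: 0.085
grasp_force: 0.0
[[272.0, 188.0], [368.0, 205.0], [364.0, 311.0], [278.0, 310.0]]
(array([0.53076127, 0.45415394, 0.00616527]), np.float64(0.0003890162998801467))
(array([0.59172071, 0.44073609, 0.00956553]), np.float64(0.00028007783762938577))
(array([0.58803689, 0.36191398, 0.00758655]), np.float64(0.0011848900864376295))
(array([ 0.52484995,  0.36061066, -0.00151802]), np.float64(0.0002852228774776119))
[559.29803634 402.70611547] [65.10753308 81.21605586 64.60184018 91.85710075] [63.94311508 -9.43874489]
[559.45657658 405.07880929] [63.32978374 78.99846624 62.83789869 89.34895933] [62.19715996 -9.18102168]
```

```bash
python3 jog.py '0 0 0 -.0008 0 .035 .085;0 0 0 0 0 .034 .072;0 0 0 0 0 0 .072;0 0 0 0 0 0 .072;0 0 0 0 0 0 .072'
python3 jog.py '0 0 0 0 0 .001 .072;0 0 0 0 0 .001 .072;0 0 0 0 0 .001 .072'; python3 go.py .5594 .408 .07 -.05
```

```text
t: 5.45
ee_pos: [0.5607, 0.4081, 0.0819]
tool_rot: [0.725, 0.689, 0.002, 0.001]
contact_force: [-0.3, 0.3, 0.0]
grip_width: 0.0722
grasp_force: 0.0
t: 5.82
ee_pos: [0.5592, 0.4072, 0.0756]
tool_rot: [0.725, 0.689, -0.001, -0.0]
contact_force: [-1.1, 0.1, 0.6]
grip_width: 0.0718
grasp_force: 0.0
t 5.8 rot [-0.0009  0.0009  0.    ] rows 0.0 shift [0.0008 0.0002 0.0056] rows 0.1 F [-1.1  0.1  0.6] gw 0.0718 gf 0.0
```

```bash
for i in 1; do python3 jog.py '0 0 0 0 0 0 .072;0 0 0 0 0 .001 .072;0 0 0 0 0 0 .072' | egrep 'ee|contact'; python3 jog.py '0 0 0 0 0 .001 .072;0 0 0 0 0 .001 .072;0 0 0 0 0 0 .072' | egrep 'ee|contact';python3 jog.py '0 0 0 0 0 .001 .072;0 0 0 0 0 .001 .072;0 0 0 0 0 0 .072' | egrep 'ee|contact'; done
python3 - <<'E'
from h import *
v=V("wrist");cv2.imwrite("pics/w4.png",v.im)
E
```

```text
ee_pos: [0.559, 0.4071, 0.0743]
contact_force: [0.1, 0.5, 0.2]
ee_pos: [0.5591, 0.4071, 0.0724]
contact_force: [0.6, -0.6, -0.3]
ee_pos: [0.5591, 0.4071, 0.0704]
contact_force: [0.8, -0.8, -0.2]
```

View pics/w4.png

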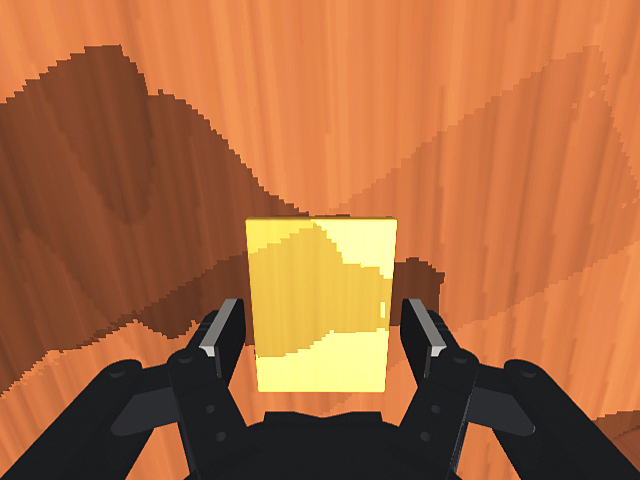

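```bash
python3 jog.py '0 0 0 0 0 .001 .072;0 0 0 0 0 0 .072' | egrep 'ee|contact'; python3 jog.py '0 0 0 0 0 .001 .072;0 0 0 0 0 0 .072' | egrep 'ee|contact';python3 jog.py '0 0 0 0 0 .001 .072;0 0 0 0 0 0 .072' | egrep 'ee|contact';  python3 jog.py '0 0 0 0 0 .001 .072;0 0 0 0 0 0 .072' | egrep 'ee|contact'
```

```text
ee_pos: [0.5591, 0.4071, 0.0695]
contact_force: [-0.2, 0.5, -0.8]
ee_pos: [0.5591, 0.4071, 0.0684]
contact_force: [-0.3, -0.4, -0.7]
ee_pos: [0.5591, 0.4071, 0.0674]
contact_force: [0.0, 0.0, -1.0]
ee_pos: [0.5591, 0.4071, 0.0664]
contact_force: [-0.4, -0.3, 0.3]
```

```bash
python3 jog.py '0 0 0 0 0 0 .06;0 0 0 0 0 0 .06;0 0 0 0 0 0 .06;0 0 0 0 0 0 .06' 60; python3 jog.py '0 0 0 0 0 -.003 .06;0 0 0 0 0 -.005 .06;0 0 0 0 0 -.02 .06;0 0 0 0 0 -.04 .06;0 0 0 0 0 -.04 .06;0 0 0 0 0 0 .06;0 0 0 0 0 0 .06'
python3 - <<'E'
from h import *
v=V("wrist");cv2.imwrite("pics/w5.png",v.im)
E
```

```text
t: 8.5
ee_pos: [0.5597, 0.4074, 0.0674]
tool_rot: [0.725, 0.689, 0.0, 0.0]
contact_force: [0.3, -0.3, 4.6]
grip_width: 0.0619
grasp_force: 69.2
t: 9.38
ee_pos: [0.5591, 0.4072, 0.1744]
tool_rot: [0.725, 0.689, -0.001, -0.0]
contact_force: [-0.5, -0.0, -4.2]
grip_width: 0.0619
grasp_force: 66.1
```

View pics/w5.png

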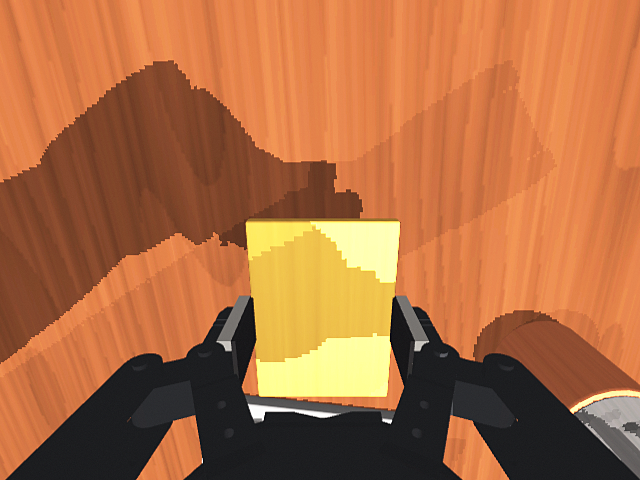

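```bash
python3 jog.py '0 0 -.18 0 0 0 .06;0 0 -.18 0 0 0 .06;0 0 -.18 0 0 0 .06;0 0 -.18 0 0 0 .06;0 0 -.18 0 0 0 .06;0 0 -.18 0 0 0 .06;0 0 -.18 0 0 0 .06;0 0 -.177 0 0 0 .06'>/dev/null;python3 jog.py '0 0 0 0 0 0 .06;0 0 0 0 0 0 .06'
python3 go.py .5157 .1882 .16 1.3866
```

```text
t: 10.68
ee_pos: [0.5586, 0.4069, 0.1728]
tool_rot: [0.093, 0.996, -0.001, -0.002]
contact_force: [0.4, -0.4, -2.9]
grip_width: 0.0621
grasp_force: 65.6
t 10.7 rot [-0.003  -0.003  -0.0021] rows 0.0 shift [ 0.0022 -0.2228  0.0128] rows 3.6 F [ 0.4 -0.4 -2.9] gw 0.0621 gf 65.6
```

```bash
python3 jog.py '-.003 -.003 -.002 0 -.045 0 .06;0 0 0 0 -.055 .003 .06;0 0 0 .001 -.06 .003 .06;0 0 0 .001 -.05 .003 .06;0 0 0 0 -.013 .003 .06;0 0 0 0 0 0 .06;0 0 0 0 0 0 .06'
python3 - <<'E'
from h import *
v=V("wrist");cv2.imwrite("pics/w6.png",v.im)
E
python3 go.py .5157 .1882 .09 1.3866
```

```text
t: 11.55
ee_pos: [0.5174, 0.1895, 0.1625]
tool_rot: [0.09, 0.996, 0.001, 0.002]
contact_force: [0.1, -0.1, -3.3]
grip_width: 0.0617
grasp_force: 66.0
t 11.6 rot [0.0028 0.0029 0.0035] rows 0.0 shift [ 0.0014 -0.0017  0.0726] rows 1.2 F [ 0.4 -0.  -2.1] gw 0.0618 gf 66.0
```

View pics/w6.png

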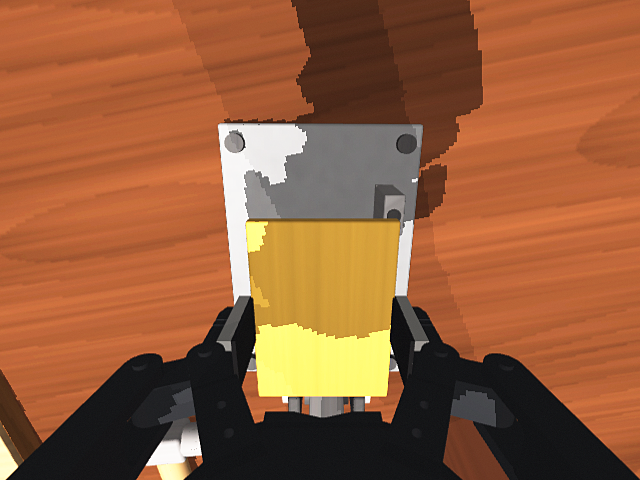

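```bash
python3 jog.py '.003 .003 .003 .001 -.002 .03 .06;0 0 0 0 0 .028 .06;0 0 0 0 0 .008 .06;0 0 0 0 0 0 .06'
python3 jog.py '0 0 0 0 0 .003 .06;0 0 0 0 0 .002 .06;0 0 0 0 0 0 .06;0 0 0 0 0 0 .06'|egrep 'ee|cont'; python3 jog.py '0 0 0 0 0 .001 .06;0 0 0 0 0 0 .06;0 0 0 0 0 0 .06'|egrep 'ee|cont'; python3 jog.py '0 0 0 0 0 .001 .06;0 0 0 0 0 0 .06;0 0 0 0 0 0 .06'|egrep 'ee|cont'; python3 go.py .5157 .1882 .08 1.3866
```

```text
t: 12.1
ee_pos: [0.5155, 0.1872, 0.096]
tool_rot: [0.092, 0.996, -0.001, -0.001]
contact_force: [-0.5, 0.2, -2.7]
grip_width: 0.0615
grasp_force: 66.2
ee_pos: [0.5158, 0.1865, 0.0916]
contact_force: [0.3, -0.5, -3.4]
ee_pos: [0.5156, 0.1865, 0.0902]
contact_force: [-0.1, 0.6, -3.2]
ee_pos: [0.5156, 0.1865, 0.0892]
contact_force: [0.2, 0.3, -2.6]
t 13.3 rot [-0.0012 -0.0009 -0.0006] rows 0.0 shift [0.0002 0.0017 0.0092] rows 0.2 F [ 0.2  0.3 -2.6] gw 0.0613 gf 66.3
```

```bash
python3 jog.py '-.001 -.001 0 0 0 .003 .06;0 0 0 0 0 .003 .06;0 0 0 0 0 0 .06;0 0 0 0 0 0 .06'|egrep 'ee|cont'; python3 jog.py '0 0 0 0 0 .002 .06;0 0 0 0 0 0 .06;0 0 0 0 0 0 .06'|egrep 'ee|cont'; python3 jog.py '0 0 0 0 0 .001 .06;0 0 0 0 0 0 .06;0 0 0 0 0 0 .06'|egrep 'ee|cont';python3 jog.py '0 0 0 0 0 .001 .06;0 0 0 0 0 0 .06;0 0 0 0 0 0 .06'|egrep 'ee|cont'
```

```text
ee_pos: [0.5156, 0.1865, 0.0832]
contact_force: [0.2, -0.5, -3.6]
ee_pos: [0.5156, 0.1865, 0.0813]
contact_force: [0.2, -0.6, -1.7]
ee_pos: [0.5156, 0.1865, 0.0803]
contact_force: [-0.1, 0.6, -3.0]
ee_pos: [0.5157, 0.1865, 0.0794]
contact_force: [0.4, 0.5, -2.0]
```

```bash
python3 jog.py '0 0 0 0 0 .001 .06;0 0 0 0 0 0 .06;0 0 0 0 0 0 .06'|egrep 'ee|cont'; python3 jog.py '0 0 0 0 .002 .0005 .06;0 0 0 0 .002 0 .06;0 0 0 0 0 0 .06'|egrep 'ee|cont'; python3 jog.py '0 0 0 0 .001 0 .06;0 0 0 0 .001 0 .06;0 0 0 0 0 0 .06'|egrep 'ee|cont'; python3 jog.py '0 0 0 -.002 0 0 .06;0 0 0 -.002 0 0 .06;0 0 0 0 0 0 .06'|egrep 'ee|cont'
```

```text
ee_pos: [0.5157, 0.1866, 0.0793]
contact_force: [-3.1, -1.3, 5.9]
ee_pos: [0.517, 0.1893, 0.0794]
contact_force: [-2.8, -4.7, 7.0]
ee_pos: [0.5177, 0.191, 0.0794]
contact_force: [-1.9, -6.1, 6.9]
ee_pos: [0.5193, 0.1911, 0.0793]
contact_force: [-7.5, -3.2, 11.7]
```

```bash
python3 jog.py '0 0 0 0 0 -.0007 .06;0 0 0 0 0 0 .06'|egrep 'ee|cont'; python3 jog.py '0 0 0 -.001 0 0 .06;0 0 0 -.001 0 0 .06;0 0 0 0 0 0 .06'|egrep 'ee|cont'; python3 jog.py '0 0 0 0 .001 0 .06;0 0 0 0 .001 0 .06;0 0 0 0 0 0 .06'|egrep 'ee|cont';  python3 jog.py '0 0 0 0 .001 0 .06;0 0 0 0 0 0 .06'|egrep 'ee|cont'
python3 - <<'E'
from h import *
s=manip.sense(); a=-.184; Rm=np.array([[np.cos(a),-np.sin(a)],[np.sin(a),np.cos(a)]])
print((s["ee_pos"][:2]-[.5227,.193])@Rm*1000, "F jig",s["contact_force"][:2]@Rm,s["ft_torque"])
E
```

```text
ee_pos: [0.5193, 0.1911, 0.0793]
contact_force: [-6.6, -2.9, 8.2]
ee_pos: [0.5196, 0.1911, 0.0793]
contact_force: [-11.5, -2.8, 12.0]
ee_pos: [0.5197, 0.1915, 0.0794]
contact_force: [-12.2, -6.9, 14.1]
ee_pos: [0.5197, 0.1917, 0.0795]
contact_force: [-12.0, -9.4, 14.9]
[-2.7254307 -1.868395 ] F jig [-10.10603852 -11.4742671 ] [-1.42500288  2.50177658  0.14890036]
```

```bash
python3 jog.py '0 0 0 0 0 0 .075;0 0 0 0 0 0 .075;0 0 0 0 0 0 .075;0 0 0 0 0 -.005 .075;0 0 0 0 0 -.03 .075;0 0 0 0 0 -.05 .075;0 0 0 0 0 -.03 .085;0 0 0 0 0 0 .085'; python3 jog.py '0 0 0 .04 0 0 .085;0 0 0 0 0 0 .085;0 0 0 0 0 0 .085'
python3 - <<'E'
from h import *
v=V("wrist");cv2.imwrite("pics/w7.png",cv2.resize(v.im[150:400,170:490],None,fx=2.4,fy=2.4,interpolation=cv2.INTER_CUBIC))
E
```

```text
t: 18.73
ee_pos: [0.5254, 0.1949, 0.1978]
tool_rot: [0.092, 0.996, 0.001, 0.004]
contact_force: [0.7, -0.3, 0.0]
grip_width: 0.0849
grasp_force: 0.0
t: 19.1
ee_pos: [0.4838, 0.2016, 0.1926]
tool_rot: [0.092, 0.996, -0.0, -0.0]
contact_force: [-0.1, -0.2, -0.2]
grip_width: 0.0849
grasp_force: 0.0
```

View pics/w7.png

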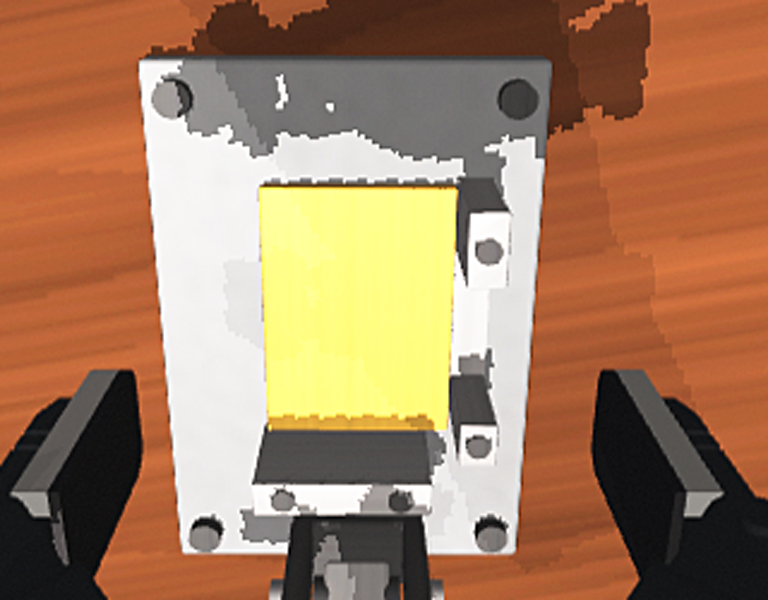

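```bash
python3 - <<'E'
from quad import *
v=V("wrist"); t=V("top"); q=quad(v); P=v.plane(q,.018)[:,:2]*1000; print(q.tolist(),P.mean(0),np.linalg.norm(P-np.roll(P,-1,0),axis=1))
for r in t.rects(t.mask([20,90,120],[35,255,255]),.006,300,1200): print([round(x,1) for x in r[:5]])
E
python3 jog.py '0 0 .173 0 0 -.008 .085;0 0 .173 0 0 0 .085;0 0 .173 0 0 0 .085;0 0 .173 0 0 0 .085;0 0 .173 0 0 0 .085;0 0 .173 0 0 0 .085;0 0 .173 0 0 0 .085;0 0 .173 0 0 0 .085' >/dev/null;python3 jog.py '0 0 0 0 0 0 .085;0 0 0 0 0 0 .085'|egrep 'ee'
python3 go.py .449 -.326 .19 0.01
```

```text
[[278.0, 227.0], [359.0, 228.0], [355.0, 327.0], [282.0, 327.0]] [519.62209469 192.00062367] [62.38449052 88.27548277 62.43103826 89.10063702]
[445.5, -325.2, 90.0, 62.8, -89.5]
[523.4, 193.1, 74.9, 65.0, -11.2]
[653.4, -148.9, 88.1, 59.1, -89.8]
[769.1, -313.5, 78.8, 77.2, -27.1]
ee_pos: [0.4842, 0.2015, 0.2015]
t 20.5 rot [ 0.0003  0.0001 -0.0059] rows 0.0 shift [-0.5272 -0.0405  0.0115] rows 8.5 F [-0.2 -1.   0.4] gw 0.0852 gf 0.0
```

```bash
python3 jog.py '0 0 -.006 -.035 -.0025 0 .085;0 0 0 -.06 -.005 0 .085;0 0 0 -.06 -.005 0 .085;0 0 0 -.06 -.005 0 .085;0 0 0 -.06 -.005 0 .085;0 0 0 -.06 -.005 .001 .085;0 0 0 -.06 -.005 .003 .085;0 0 0 -.06 -.005 .004 .085' >/dev/null;python3 jog.py '0 0 0 -.05 -.003 0 .085;0 0 0 -.015 0 0 .085;0 0 0 0 0 0 .085;0 0 0 0 0 0 .085'|egrep 'ee'
cat > blank.py <<'E'
from quad import *; import os
v=V("wrist"); q=quad(v); print(q.tolist()); P=v.plane(q,.006)[:,:2]*1000
print(P.mean(0),np.linalg.norm(P-np.roll(P,-1,0),axis=1)); d=(P[0]+P[1]-P[2]-P[3]); e=P[1]+P[2]-P[0]-P[3]; print("yaw long %.3f short %.3f"%(np.arctan2(d[1],d[0]),np.arctan2(e[1],e[0])))
if os.path.exists("vp.npz"):
    a=np.load("vp.npz"); w=V.__new__(V); w.K,w.R,w.t=a["K"],a["R"],a["t"]; w.c=-w.R.T@w.t
    if np.linalg.norm(w.c-v.c)<.2: print([tri(w,a["q"][i],v,q[i])[0].round(4).tolist() for i in range(4)])
np.savez("vp.npz",q=q,K=v.K,R=v.R,t=v.t)
E
python3 blank.py; python3 go.py .449 -.326 .15 0.01
```

```text
ee_pos: [0.4475, -0.3173, 0.1935]
[[282.0, 190.0], [362.0, 191.0], [356.0, 294.0], [284.0, 293.0]]
[ 447.83312518 -326.2102929 ] [62.48094629 89.84166315 62.4220355  89.66401005]
yaw long 1.561 short -0.004
t 22.1 rot [-0.     -0.0006  0.0003] rows 0.0 shift [-0.0089  0.0013  0.0436] rows 0.7 F [ 0.  -0.5  0.1] gw 0.0845 gf 0.0
```

```bash
python3 jog.py '0 0 .014 -.009 .0005 .04 .085;0 0 0 0 0 .02 .085;0 0 0 0 0 0 .085;0 0 0 0 0 0 .085'|egrep ee; python3 blank.py; python3 go.py .4478 -.3262 .0672 -.006
```

```text
ee_pos: [0.4485, -0.3271, 0.1347]
[[267.0, 191.0], [370.0, 206.0], [365.0, 319.0], [273.0, 320.0]]
[ 447.91727738 -328.03129213] [63.24058565 79.44522998 63.40150655 89.4447147 ]
yaw long 1.563 short -0.072
[[0.4172, -0.2809, 0.0073], [0.4599, -0.256, 0.1525], [0.4802, -0.3761, -0.0034], [0.4157, -0.372, 0.0038]]
t 22.6 rot [0.0021 0.0019 0.0012] rows 0.0 shift [ 0.0014 -0.001   0.068 ] rows 1.1 F [-0.3 -0.3  0.7] gw 0.0852 gf 0.0
```

```bash
python3 jog.py '.002 .002 .001 .0012 -.0008 .03 .085;0 0 0 0 0 .027 .073;0 0 0 0 0 0 .073;0 0 0 0 0 0 .073;0 0 0 0 0 .005 .073;0 0 0 0 0 .003 .073;0 0 0 0 0 .002 .073;0 0 0 0 0 0 .073'; python3 go.py .4478 -.3262 .0672 -.006
```

```text
t: 23.6
ee_pos: [0.4469, -0.3263, 0.0663]
tool_rot: [0.71, 0.705, -0.0, -0.002]
contact_force: [-0.2, 0.2, 0.7]
grip_width: 0.0729
grasp_force: 0.0
t 23.6 rot [-0.0022 -0.0021 -0.0011] rows 0.0 shift [ 0.0001  0.0009 -0.0009] rows 0.0 F [-0.2  0.2  0.7] gw 0.0729 gf 0.0
```

```bash
python3 jog.py '-.002 -.002 -.001 0 .0009 -.0005 .06;0 0 0 0 0 0 .06;0 0 0 0 0 0 .06;0 0 0 0 0 0 .06' 60|egrep 'ee|con|gr'; python3 jog.py '0 0 0 0 0 -.003 .06;0 0 0 0 0 -.005 .06;0 0 0 0 0 -.02 .06;0 0 0 0 0 -.04 .06;0 0 0 0 0 -.045 .06;0 0 0 0 0 0 .06;0 0 0 0 0 0 .06'
python3 blank.py;  python3 go.py .4478 -.3262 .18 1.3866
```

```text
ee_pos: [0.4482, -0.3266, 0.0675]
contact_force: [0.5, 0.4, 2.2]
grip_width: 0.0616
grasp_force: 66.1
t: 24.98
ee_pos: [0.4475, -0.3261, 0.1791]
tool_rot: [0.709, 0.705, -0.0, -0.001]
contact_force: [-0.1, -0.1, -2.8]
grip_width: 0.0614
grasp_force: 66.3
[[246.0, 224.0], [397.0, 222.0], [386.0, 396.0], [260.0, 397.0]]
[ 448.20884225 -395.17447601] [114.95394102 165.73802994 115.89986482 165.39221284]
yaw long 1.572 short 0.006
[[0.471, -0.2205, 0.3347], [0.4283, -0.2142, 0.3481], [0.4315, -0.1663, 0.3308], [0.4712, -0.1638, 0.3336]]
t 25.0 rot [-5.0000e-04 -3.7000e-03 -1.3927e+00] rows 7.4 shift [-0.0009 -0.0004 -0.002 ] rows 0.0 F [-0.3 -0.5 -3.1] gw 0.0618 gf 66.3
```

```bash
python3 jog.py '0 -.003 -.18 0 0 0 .06;0 0 -.18 0 0 0 .06;0 0 -.18 0 0 0 .06;0 0 -.18 0 0 0 .06;0 0 -.18 0 0 0 .06;0 0 -.18 0 0 0 .06;0 0 -.18 0 0 0 .06;0 0 -.133 0 0 0 .06'>/dev/null;python3 jog.py '0 0 0 0 0 0 .06;0 0 0 0 0 0 .06'|egrep 'ee|grip'
python3 go.py .5127 .1872 .165 1.3866
```

```text
ee_pos: [0.4473, -0.3259, 0.1786]
grip_width: 0.0617
t 26.3 rot [-0.0016 -0.0014 -0.0015] rows 0.0 shift [0.0297 0.5164 0.0136] rows 8.3 F [ 1.2 -0.6 -3.1] gw 0.0617 gf 66.3
```

```bash
python3 jog.py '-.0016 -.0014 -.0015 .01 .03 0 .06;0 0 0 .01 .055 0 .06;0 0 0 .008 .06 0 .06;0 0 0 0 .06 0 .06;0 0 0 0 .06 0 .06;0 0 0 0 .06 .004 .06;0 0 0 0 .06 .004 .06;0 0 0 0 .06 .004 .06'>/dev/null;python3 jog.py '0 0 0 0 .045 0 .06;0 0 0 0 .012 0 .06;0 0 0 0 0 0 .06;0 0 0 0 0 0 .06'|egrep 'ee|grip'
python3 go.py .5127 .1872 .095 1.3866
```

```text
ee_pos: [0.5113, 0.1711, 0.1671]
grip_width: 0.0618
t 27.8 rot [-0.0024  0.0019  0.0001] rows 0.0 shift [0.0015 0.0161 0.0721] rows 1.2 F [ 0.7  0.7 -1.5] gw 0.0618 gf 66.5
```

```bash
python3 jog.py '-.0024 .0019 0 .001 .016 .02 .06;0 0 0 0 0 .028 .06;0 0 0 0 0 .024 .06;0 0 0 0 0 0 .06;0 0 0 0 0 0 .06'; python3 go.py .5127 .1872 .0865 1.3866;  python3 jog.py '0 0 0 0 0 .003 .06;0 0 0 0 0 0 .06;0 0 0 0 0 0 .06' |egrep 'ee|cont'
```

```text
t: 28.4
ee_pos: [0.5136, 0.1881, 0.0954]
tool_rot: [0.091, 0.996, 0.001, 0.0]
contact_force: [0.8, -0.1, -2.2]
grip_width: 0.0616
grasp_force: 66.5
t 28.4 rot [0.0012 0.0006 0.0012] rows 0.0 shift [ 0.0007 -0.0011  0.0089] rows 0.1 F [ 0.8 -0.1 -2.2] gw 0.0616 gf 66.5
ee_pos: [0.5138, 0.1884, 0.0928]
contact_force: [-0.7, -0.0, -2.6]
```

```bash
python3 go.py .5180 .1908 .0870 1.3866;  python3 jog.py '0.001 0.0005 0.001 -.001 .001 .003 .06;0 0 0 -.001 .001 .002 .06;0 0 0 -.001 .001 .001 .06;0 0 0 -.0008 .0003 0 .06;0 0 0 0 0 0 .06;0 0 0 0 0 0 .06' |egrep 'ee|cont';python3 go.py .5180 .1908 .0855 1.3866
```

```text
t 28.8 rot [0.0014 0.0014 0.0019] rows 0.0 shift [-0.0037  0.0032  0.0058] rows 0.1 F [-0.7 -0.  -2.6] gw 0.0618 gf 66.5
ee_pos: [0.5178, 0.1908, 0.0863]
contact_force: [0.1, 0.9, -2.5]
t 29.5 rot [0.     0.0001 0.0009] rows 0.0 shift [-0.0002 -0.      0.0008] rows 0.0 F [ 0.1  0.9 -2.5] gw 0.0615 gf 66.5
```

```bash
python3 jog.py '0 0 0 0 0 .001 .06;0 0 0 0 0 0 .06;0 0 0 0 0 0 .06' |egrep 'ee|cont'; python3 jog.py '0 0 0 0 0 .0007 .06;0 0 0 0 0 0 .06;0 0 0 0 0 0 .06' |egrep 'ee|cont'; python3 jog.py '0 0 0 -.001 0 0 .06;0 0 0 -.001 0 0 .06;0 0 0 0 0 0 .06' |egrep 'ee|cont';python3 jog.py '0 0 0 0 .001 0 .06;0 0 0 0 .001 0 .06;0 0 0 0 0 0 .06' |egrep 'ee|cont'
```

```text
ee_pos: [0.5179, 0.1908, 0.0855]
contact_force: [0.5, 0.1, -1.0]
ee_pos: [0.5179, 0.1909, 0.0854]
contact_force: [-2.2, -0.5, 5.2]
ee_pos: [0.5183, 0.1908, 0.0854]
contact_force: [-6.4, 0.6, 9.3]
ee_pos: [0.5184, 0.1912, 0.0854]
contact_force: [-8.2, -5.4, 10.0]
```

```bash
python3 jog.py '0 0 0 0 0 -.0007 .06;0 0 0 0 0 0 .06' |egrep 'ee|cont'; python3 jog.py '0 0 0 0 .001 0 .06;0 0 0 0 .001 0 .06;0 0 0 0 0 0 .06' |egrep 'ee|cont'; python3 jog.py '0 0 0 -.001 0 0 .06;0 0 0 -.001 0 0 .06;0 0 0 0 0 0 .06' |egrep 'ee|cont';  python3 jog.py '0 0 0 0 .001 0 .06;0 0 0 0 0 0 .06;0 0 0 0 0 0 .06' |egrep 'ee|cont'
```

```text
ee_pos: [0.5184, 0.1912, 0.0854]
contact_force: [-6.8, -4.6, 7.8]
ee_pos: [0.5186, 0.1918, 0.0855]
contact_force: [-7.2, -7.5, 9.0]
ee_pos: [0.5188, 0.1918, 0.0854]
contact_force: [-11.4, -7.5, 12.5]
ee_pos: [0.5189, 0.192, 0.0855]
contact_force: [-13.0, -10.9, 12.7]
```

```bash
python3 jog.py '0 0 0 0 0 0 .075;0 0 0 0 0 0 .075;0 0 0 0 0 0 .075;0 0 0 0 0 -.005 .075;0 0 0 0 0 -.03 .075;0 0 0 0 0 -.05 .075;0 0 0 0 0 -.03 .085;0 0 0 0 0 0 .085'|egrep ee; python3 jog.py '0 0 0 .04 0 0 .085;0 0 0 0 0 0 .085;0 0 0 0 0 0 .085'
python3 - <<'E'
from quad import *
v=V("wrist"); q=quad(v); P=v.plane(q,.024)[:,:2]*1000; print(q.tolist(),P.mean(0),np.linalg.norm(P-np.roll(P,-1,0),axis=1))
d=(P[0]+P[1]-P[2]-P[3]); e=P[1]+P[2]-P[0]-P[3]; print("yaw long %.3f short %.3f"%(np.arctan2(d[1],d[0]),np.arctan2(e[1],e[0])))
cv2.imwrite("pics/w8.png",cv2.resize(v.im[200:380,230:430],None,fx=3.3,fy=3.3,interpolation=cv2.INTER_CUBIC))
E
```

```text
ee_pos: [0.5249, 0.1957, 0.2046]
t: 33.78
ee_pos: [0.4832, 0.2023, 0.1993]
tool_rot: [0.091, 0.996, -0.0, -0.0]
contact_force: [0.6, 0.8, 0.2]
grip_width: 0.085
grasp_force: 0.0
[[277.0, 229.0], [358.0, 229.0], [355.0, 328.0], [281.0, 328.0]] [519.67996883 191.95491607] [62.58372047 88.57146392 63.44958751 88.59766162]
yaw long 2.958 short 1.388
```

View pics/w8.png

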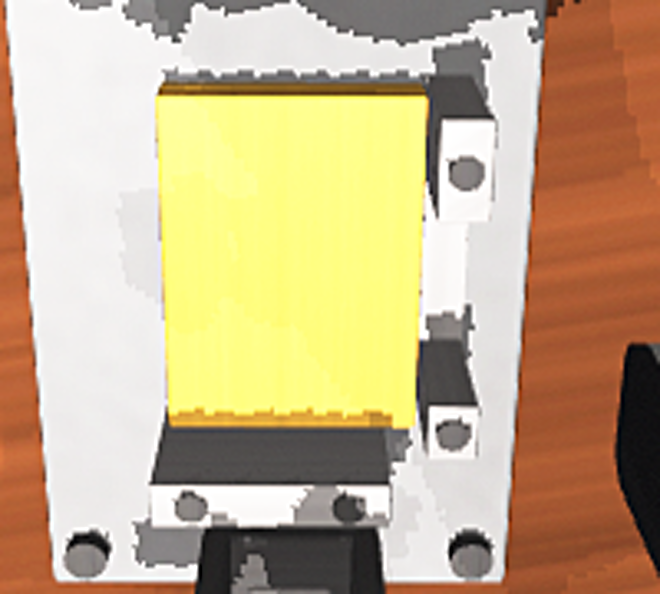

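```bash
python3 go.py .545 -.147 .20 1.54
```

```text
t 33.8 rot [-0.0002  0.     -0.1525] rows 0.8 shift [-7.210e-02 -3.472e-01 -3.000e-04] rows 5.7 F [ 0.6  0.3 -0.3] gw 0.0849 gf 0.0
```

```bash
python3 jog.py '0 0 -.1525 0 0 0 .085;0 0 0 0 -.04 0 .085;0 0 0 0 -.06 0 .085;0 0 0 0 -.06 0 .085;0 0 0 -.02 -.055 0 .085;0 0 0 -.025 -.055 0 .085;0 0 0 -.025 -.055 0 .085;0 0 0 0 -.02 0 .085'|egrep ee; python3 jog.py '0 0 0 0 0 0 .0;0 0 0 0 0 0 0;0 0 0 0 0 0 0;0 0 0 0 0 0 0'
python3 - <<'E'
from h import *
v=V("wrist"); cv2.imwrite("pics/w9.png",v.im)
E
```

```text
ee_pos: [0.544, -0.1487, 0.1996]
t: 35.33
ee_pos: [0.5426, -0.1435, 0.2005]
tool_rot: [0.015, 1.0, 0.0, 0.0]
contact_force: [-0.5, -0.0, 0.4]
grip_width: 0.0119
grasp_force: 0.0
```

View pics/w9.png

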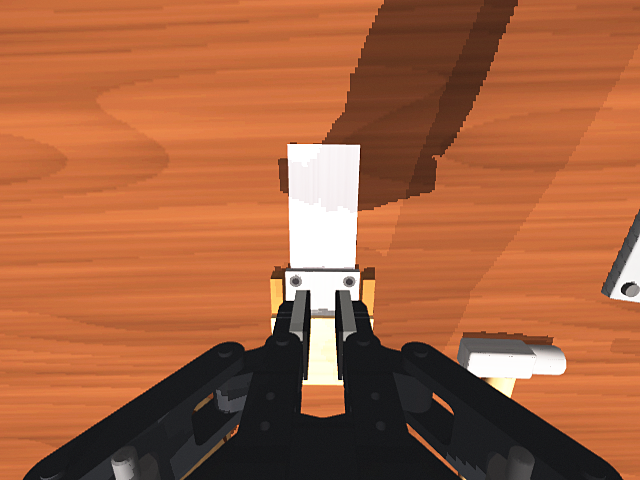

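```bash
cat > sl.py <<'E'
from h import *
v=V("wrist")
m=v.mask([0,0,150],[180,45,255]); m[:, :200]=0; m[:,430:]=0; m[262:]=0
c=max(cv2.findContours(m,cv2.RETR_EXTERNAL,cv2.CHAIN_APPROX_NONE)[0],key=cv2.contourArea)
print(cv2.approxPolyDP(c,4,True)[:,0].tolist())
f=lambda l,z:(v.plane(l,z)[:,:2]*1000).round(1).tolist()
print("runner",f([(289,144),(360,144),(291.5,262),(357,262)],.003))
print("templ",f([(285.5,271),(361,271)],.011),"holes",f([(296,281),(349,281)],.011),"roof",f([(272,317),(374,317)],.023),"strips out",f([(272,268),(375,267)],.017))
g=v.im[262:325,315:325].mean(1).astype(int)[:,1]; print(g.tolist())
E
python3 sl.py
```

```text
[[288, 144], [290, 261], [355, 261], [359, 145]]
runner [[473.3, -167.4], [474.9, -112.4], [572.0, -171.4], [573.7, -114.3]]
templ [[576.9, -176.1], [578.8, -111.7]] holes [[586.5, -167.6], [587.9, -122.0]] roof [[614.0, -188.8], [616.6, -101.6]] strips out [[571.2, -186.3], [572.8, -100.8]]
[255, 255, 255, 255, 238, 212, 142, 79, 69, 124, 255, 255, 254, 254, 254, 254, 254, 254, 254, 254, 254, 254, 254, 254, 254, 254, 254, 250, 194, 174, 177, 178, 178, 178, 178, 178, 178, 178, 178, 179, 171, 169, 169, 170, 170, 172, 145, 98, 111, 116, 105, 103, 106, 85, 74, 65, 143, 174, 174, 175, 174, 175, 174]
```

```bash
python3 jog.py '0 0 0 -.03 -.0005 .04 0;0 0 0 -.02 -.0004 .04 0;0 0 0 0 0 .02 0;0 0 0 0 0 0 0;0 0 0 0 0 0 0'; python3 go.py .592 -.1444 .0856 1.5408
```

```text
t: 36.05
ee_pos: [0.593, -0.1472, 0.1014]
tool_rot: [0.015, 1.0, -0.0, 0.001]
contact_force: [-0.2, -0.5, 0.3]
grip_width: 0.0
grasp_force: 0.0
t 36.0 rot [-0.0005  0.0015 -0.0006] rows 0.0 shift [0.0011 0.0027 0.0158] rows 0.3 F [-0.2 -0.5  0.3] gw 0.0000 gf 0.0
```

```bash
python3 jog.py '-.0005 .0015 0 .001 .0027 .008 0;0 0 0 0 0 .006 0;0 0 0 0 0 0 0;0 0 0 0 0 0 0'|egrep 'ee|cont'; python3 jog.py '0 0 0 0 0 .002 0;0 0 0 0 0 0 0;0 0 0 0 0 0 0'|egrep 'ee|cont'; python3 jog.py '0 0 0 0 0 .001 0;0 0 0 0 0 0 0;0 0 0 0 0 0 0'|egrep 'ee|cont'; python3 jog.py '0 0 0 0 0 .001 0;0 0 0 0 0 0 0;0 0 0 0 0 0 0'|egrep 'ee|cont'
```

```text
ee_pos: [0.5916, -0.1444, 0.0863]
contact_force: [0.1, -1.2, -1.5]
ee_pos: [0.5917, -0.1444, 0.0842]
contact_force: [0.4, -0.4, -0.6]
ee_pos: [0.5918, -0.1445, 0.0837]
contact_force: [-1.6, 0.1, 3.2]
ee_pos: [0.5918, -0.1444, 0.0837]
contact_force: [-3.2, 1.4, 6.7]
```

```bash
python3 jog.py '0 0 0 .001 0 .0008 0;0 0 0 .003 0 0 0;0 0 0 .004 0 0 0;0 0 0 .004 0 0 0;0 0 0 .004 0 0 0;0 0 0 .004 0 0 0;0 0 0 0 0 0 0'|egrep 'ee|cont'
python3 - <<'E'
from h import *
v=V("wrist"); cv2.imwrite("pics/w10.png",v.im); g=v.im[150:330,300:305].mean(1).astype(int)[:,1]; print(g[80:180].tolist())
E
```

```text
ee_pos: [0.5736, -0.1444, 0.0837]
contact_force: [1.6, 0.4, 6.5]
[231, 232, 232, 231, 231, 231, 231, 232, 231, 231, 231, 231, 231, 231, 231, 231, 231, 231, 230, 230, 230, 230, 230, 230, 230, 230, 230, 230, 229, 229, 228, 228, 229, 229, 229, 228, 228, 228, 228, 230, 239, 189, 96, 76, 83, 83, 72, 117, 153, 169, 171, 169, 169, 169, 170, 169, 169, 170, 170, 169, 169, 170, 170, 169, 169, 172, 154, 149, 153, 164, 85, 22, 20, 22, 24, 23, 24, 23, 23, 23, 22, 18, 43, 30, 21, 20, 19, 46, 32, 20, 21, 21, 22, 22, 21, 21, 22, 21, 22, 22]
```

```bash
cat > fr.py <<'E'
from h import *
v=V("wrist"); out=[]
for u in(296,302,340,346):
    g=v.im[:300,u-1:u+2].mean((1,2)); d=g[1:]-g[:-1]
    dark=np.where(g[150:]<135)[0]
    # first dark run = front face; its end = top edge
    r=dark[0]+150; 
    while g[r]<135: r+=1
    out.append((u,r,v.plane([(u,r-.3)],.011)[0,:2].round(4).tolist()))
print(out, manip.sense()["ee_pos"].round(4),manip.sense()["contact_force"].round(1))
E
python3 fr.py
```

```text
[(296, np.int64(278), [0.5602, -0.1564]), (302, np.int64(278), [0.5603, -0.1536]), (340, np.int64(278), [0.5609, -0.1356]), (346, np.int64(278), [0.561, -0.1327])] [ 0.5736 -0.1444  0.0837] [1.8 0.7 6.7]
```

```bash
python3 jog.py '0 0 0 .005 0 .0003 0;0 0 0 .007 0 0 0;0 0 0 .007 0 0 0;0 0 0 .007 0 0 0;0 0 0 .007 0 0 0;0 0 0 .007 0 0 0;0 0 0 0 0 0 0'|egrep 'ee|cont'; python3 fr.py;  python3 jog.py '0 0 0 .005 0 0 0;0 0 0 .007 0 0 0;0 0 0 .006 0 0 0;0 0 0 .006 0 0 0;0 0 0 .006 0 0 0;0 0 0 0 0 0 0'|egrep 'ee|cont'; python3 fr.py
```

```text
ee_pos: [0.5335, -0.1433, 0.0837]
contact_force: [2.8, 0.4, 8.2]
[(296, np.int64(177), [0.4727, -0.1526]), (302, np.int64(177), [0.4728, -0.15]), (340, np.int64(177), [0.4733, -0.1338]), (346, np.int64(177), [0.4734, -0.1312])] [ 0.5335 -0.1433  0.0837] [1.4 0.7 8.4]
ee_pos: [0.5036, -0.1424, 0.0836]
contact_force: [0.1, -0.5, 8.2]
[(296, np.int64(238), [0.4703, -0.1533]), (302, np.int64(183), [0.4455, -0.1493]), (340, np.int64(239), [0.4714, -0.1334]), (346, np.int64(239), [0.4715, -0.1306])] [ 0.5037 -0.1424  0.0837] [1.3 0.3 8.2]
```

```bash
python3 jog.py '0 0 0 0 0 -.01 0;0 0 0 0 0 -.05 .0;0 0 0 0 0 -.055 .085;0 0 0 0 0 0 .085;0 0 0 0 0 0 .085;0 0 0 0 0 0 .085;0 0 0 0 0 0 .085'|egrep 'ee|cont'
python3 - <<'E'
from h import *
v=V("wrist"); cv2.imwrite("pics/w11.png",v.im)
print(v.proj([[.4907,-.174,.011],[.4907,-.110,.011],[.581,-.177,.011],[.581,-.113,.011]]).round(0).tolist())
c=[v.im[:,u-1:u+2].mean((1,2)).astype(int) for u in(300,322,344)]
for k in c: print(k[190:350:2].tolist())
E
```

```text
ee_pos: [0.5009, -0.1413, 0.1943]
contact_force: [0.4, -0.2, -0.4]
[[280.0, 224.0], [361.0, 221.0], [284.0, 323.0], [357.0, 321.0]]
[96, 66, 53, 53, 46, 174, 214, 238, 255, 255, 255, 255, 255, 255, 247, 165, 31, 255, 254, 253, 254, 254, 254, 254, 253, 253, 253, 253, 253, 253, 253, 253, 253, 252, 252, 252, 249, 248, 247, 247, 247, 246, 246, 245, 245, 244, 244, 244, 244, 243, 243, 242, 241, 241, 242, 248, 247, 247, 247, 248, 232, 217, 216, 250, 246, 245, 255, 255, 255, 255, 255, 255, 255, 255, 255, 255, 255, 255, 255, 242]
[59, 53, 51, 54, 50, 149, 224, 212, 255, 255, 255, 255, 255, 255, 255, 196, 30, 255, 253, 253, 253, 253, 253, 253, 253, 253, 253, 252, 252, 252, 252, 252, 252, 252, 251, 251, 248, 246, 245, 245, 245, 244, 244, 244, 243, 243, 242, 242, 242, 242, 241, 241, 240, 240, 240, 240, 240, 239, 239, 239, 238, 238, 237, 236, 235, 245, 255, 255, 255, 255, 255, 255, 255, 255, 255, 255, 254, 254, 255, 180]
[58, 53, 47, 48, 47, 107, 219, 212, 211, 211, 210, 200, 255, 255, 245, 194, 34, 255, 254, 242, 152, 133, 119, 135, 151, 255, 252, 252, 252, 252, 251, 251, 249, 246, 245, 246, 245, 245, 245, 245, 244, 244, 244, 243, 243, 243, 242, 242, 242, 242, 241, 241, 241, 240, 240, 239, 239, 239, 242, 159, 104, 47, 50, 79, 141, 238, 255, 254, 254, 254, 254, 254, 254, 254, 254, 253, 253, 254, 255, 146]
```

View pics/w11.png

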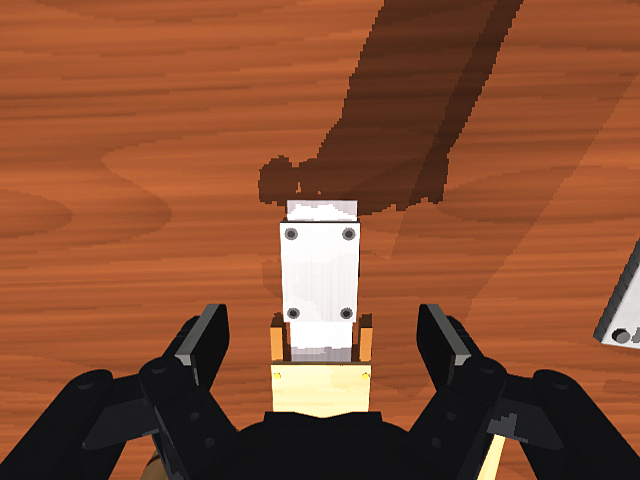

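```bash
python3 - <<'E'
from h import *
v=V("wrist")
q=np.array([(280,222.5),(359.5,222),(357,321),(284,321.5)])
H=np.array([(291,234),(348.5,234),(346,313),(293,313)],float)
for n,k in(("c",q),("h",H)):
    P=v.plane(k,.011)[:,:2]*1000; e=P[1]+P[2]-P[0]-P[3]; d=P[2]+P[3]-P[0]-P[1]; print(n,P.mean(0),"yaw y %.3f x %.3f"%(np.arctan2(e[1],e[0]),np.arctan2(d[1],d[0])),np.linalg.norm(e)/2,np.linalg.norm(d)/2)
E
python3 go.py .5351 -.1422 .12 1.54
```

```text
c [ 535.71137638 -143.92829997] yaw y 1.546 x -0.026 63.614934619794845 90.07151956336277
h [ 536.46145927 -144.38573352] yaw y 1.539 x -0.037 46.15639635473896 72.0670022980066
t 41.4 rot [ 0.0013 -0.0038 -0.    ] rows 0.0 shift [-0.0338  0.0003  0.075 ] rows 1.3 F [ 0.4 -0.4  0.1] gw 0.0849 gf 0.0
```

```bash
python3 jog.py '.001 -.003 0 -.034 -.0014 .02 .085;0 0 0 -.001 0 .05 .073;0 0 0 0 0 .03 .073;0 0 0 0 0 0 .073;0 0 0 0 0 0 .073;0 0 0 0 0 0 .073'; python3 go.py .536 -.1440 .0707 1.541
```

```text
t: 42.1
ee_pos: [0.5383, -0.1448, 0.0986]
tool_rot: [0.015, 1.0, -0.001, 0.003]
contact_force: [0.1, -0.1, 0.4]
grip_width: 0.0728
grasp_force: 0.0
t 42.1 rot [-0.002   0.0055 -0.001 ] rows 0.0 shift [0.0023 0.0007 0.0279] rows 0.4 F [ 0.1 -0.1  0.4] gw 0.0728 gf 0.0
```

```bash
python3 jog.py '-.002 .0055 -.001 .002 .0007 .01 .073;0 0 0 0 0 .01 .073;0 0 0 0 0 0 .073;0 0 0 0 0 0 .073'|egrep 'ee|cont'; python3 go.py .536 -.1440 .0707 1.541;  python3 jog.py '0 0 0 0 0 .004 .073;0 0 0 0 0 .003 .073;0 0 0 0 0 0 .073;0 0 0 0 0 0 .073'|egrep 'ee|cont'; python3 go.py .536 -.1440 .0707 1.541
```

```text
ee_pos: [0.5347, -0.1433, 0.0759]
contact_force: [0.6, 0.6, 0.1]
t 42.6 rot [ 0.0017 -0.0047 -0.    ] rows 0.0 shift [-0.0013 -0.0006  0.0052] rows 0.1 F [0.6 0.6 0.1] gw 0.0732 gf 0.0
ee_pos: [0.5349, -0.1434, 0.0692]
contact_force: [-0.5, 0.5, -0.5]
t 43.1 rot [ 0.0015 -0.004  -0.    ] rows 0.0 shift [-0.0012 -0.0005 -0.0015] rows 0.0 F [-0.5  0.5 -0.5] gw 0.0732 gf 0.0
```

```bash
python3 jog.py '.0015 -.004 0 -.001 -.0005 -.0012 .073;0 0 0 0 0 0 .06;0 0 0 0 0 0 .06;0 0 0 0 0 0 .06;0 0 0 0 0 0 .06' 70; python3 go.py .536 -.1440 .0707 1.541; python3 jog.py '0 0 0 0 0 -.003 .06;0 0 0 0 0 -.005 .06;0 0 0 0 0 -.02 .06;0 0 0 0 0 -.04 .06;0 0 0 0 0 -.045 .06;0 0 0 0 0 0 .06;0 0 0 0 0 0 .06'
python3 go.py .5127 .1872 .18 1.3866
```

```text
t: 43.72
ee_pos: [0.5365, -0.1443, 0.0716]
tool_rot: [0.015, 1.0, -0.0, 0.001]
contact_force: [-0.4, -0.5, 5.5]
grip_width: 0.0617
grasp_force: 76.6
t 43.7 rot [-0.0008  0.0017 -0.    ] rows 0.0 shift [0.0005 0.0002 0.0009] rows 0.0 F [-0.4 -0.5  5.5] gw 0.0617 gf 76.6
t: 44.6
ee_pos: [0.5352, -0.1436, 0.1819]
tool_rot: [0.015, 1.0, 0.0, -0.001]
contact_force: [-0.0, -0.3, -4.5]
grip_width: 0.0614
grasp_force: 77.4
t 44.6 rot [ 0.0007 -0.0023  0.1544] rows 0.8 shift [0.0827 0.3211 0.0019] rows 5.3 F [-0.  -0.3 -4.5] gw 0.0614 gf 77.4
```

```bash
python3 jog.py '0 -.002 .154 0 0 0 .06;0 0 0 .025 .02 0 .06;0 0 0 .03 .05 0 .06;0 0 0 .028 .054 0 .06;0 0 0 0 .06 0 .06;0 0 0 0 .06 0 .06;0 0 0 0 .05 0 .06;0 0 0 0 .015 0 .06'|egrep 'ee|grip|cont'; python3 jog.py '0 0 0 0 0 0 .06;0 0 0 0 0 0 .06'|egrep 'ee|grip|cont'; python3 go.py .5127 .1872 .105 1.3866
python3 - <<'E'
from h import *
v=V("wrist"); s=manip.sense(); m=v.mask([0,0,165],[180,40,255]);m[:,:235]=0;m[:,410:]=0; m[:210]=0;m[410:]=0
for r in v.rects(m,s["ee_pos"][2]-.0676+.0066-.001,3000): print([round(x,1) for x in r[:5]], cv2.approxPolyDP(cv2.convexHull(r[5]),5,True)[:,0].tolist())
E
```

```text
ee_pos: [0.509, 0.1775, 0.18]
contact_force: [-0.2, -1.3, -3.8]
grip_width: 0.0612
ee_pos: [0.51, 0.1736, 0.182]
contact_force: [-0.1, -0.5, -4.6]
grip_width: 0.0618
t 45.9 rot [-0.0018 -0.0003 -0.0009] rows 0.0 shift [-0.0002  0.0138  0.077 ] rows 1.3 F [-0.1 -0.5 -4.6] gw 0.0618 gf 77.7
[539.5, 169.5, 67.4, 48.0, 75.0] [[258, 331], [296, 324], [389, 330], [392, 384], [385, 395], [348, 409], [259, 394]]
```

```bash
python3 jog.py '-.0018 0 -.001 0 .014 .02 .06;0 0 0 0 0 .03 .06;0 0 0 0 0 .025 .06;0 0 0 0 0 0 .06;0 0 0 0 0 0 .06'|egrep 'ee|grip|cont'; python3 go.py .5180 .1908 .0937 1.3866
```

```text
ee_pos: [0.5141, 0.1881, 0.1094]
contact_force: [0.3, -0.7, -3.7]
grip_width: 0.0615
t 46.5 rot [ 0.0024  0.0033 -0.    ] rows 0.0 shift [-0.0034  0.0033  0.0157] rows 0.3 F [ 0.3 -0.7 -3.7] gw 0.0615 gf 77.7
```

```bash
python3 jog.py '.0024 .0033 0 0 0 .005 .06;0 0 0 -.001 .001 .004 .06;0 0 0 -.001 .001 .003 .06;0 0 0 0 0 .001 .06;0 0 0 0 0 0 .06;0 0 0 0 0 0 .06'|egrep 'ee|grip|cont'; python3 go.py .5180 .1908 .0933 1.3866
```

```text
ee_pos: [0.5158, 0.1905, 0.0954]
contact_force: [-0.4, 0.4, -4.0]
grip_width: 0.0613
t 47.3 rot [-0.0005 -0.0012  0.0015] rows 0.0 shift [-0.0021  0.0007  0.0021] rows 0.0 F [-0.4  0.4 -4. ] gw 0.0613 gf 77.7
```

```bash
python3 jog.py '0 -.001 .0015 -.001 0 .001 .06;0 0 0 -.001 .0005 .001 .06;0 0 0 0 0 0 .06;0 0 0 0 0 0 .06'|egrep 'ee|cont'; python3 jog.py '0 0 0 0 0 .0007 .06;0 0 0 0 0 0 .06;0 0 0 0 0 0 .06'|egrep 'ee|cont';  python3 jog.py '0 0 0 0 0 .0007 .06;0 0 0 0 0 0 .06;0 0 0 0 0 0 .06'|egrep 'ee|cont'
```

```text
ee_pos: [0.5178, 0.1906, 0.0932]
contact_force: [0.2, 0.8, -5.3]
ee_pos: [0.5179, 0.1906, 0.0926]
contact_force: [0.3, 0.7, -3.9]
ee_pos: [0.5179, 0.1906, 0.0926]
contact_force: [-2.9, -0.5, 3.8]
```

Contact at 0.0926 as expected. Press into the fences.

```bash
python3 jog.py '0 0 0 -.001 0 0 .06;0 0 0 -.001 0 0 .06;0 0 0 0 0 0 .06' |egrep 'ee|cont'; python3 jog.py '0 0 0 0 .001 -.0005 .06;0 0 0 0 .001 0 .06;0 0 0 0 0 0 .06' |egrep 'ee|cont'; python3 jog.py '0 0 0 -.001 0 0 .06;0 0 0 -.001 0 0 .06;0 0 0 0 0 0 .06' |egrep 'ee|cont';  python3 jog.py '0 0 0 0 .001 -.0005 .06;0 0 0 0 .001 0 .06;0 0 0 0 0 0 .06' |egrep 'ee|cont'
```

```text
ee_pos: [0.5195, 0.1906, 0.0926]
contact_force: [-4.8, -0.3, 5.6]
ee_pos: [0.5205, 0.1917, 0.0926]
contact_force: [-2.6, -3.6, 4.5]
ee_pos: [0.5208, 0.1917, 0.0926]
contact_force: [-6.4, -2.7, 7.1]
ee_pos: [0.521, 0.192, 0.0927]
contact_force: [-7.0, -7.9, 7.6]
```

```bash
python3 jog.py '0 0 0 -.001 0 0 .06;0 0 0 -.001 0 0 .06;0 0 0 0 0 0 .06' |egrep 'ee|cont';  python3 jog.py '0 0 0 0 .001 -.0005 .06;0 0 0 0 .001 0 .06;0 0 0 0 0 0 .06' |egrep 'ee|cont'
python3 jog.py '0 0 0 0 0 0 .075;0 0 0 0 0 0 .075;0 0 0 0 0 0 .075;0 0 0 0 0 -.005 .075;0 0 0 0 0 -.03 .075;0 0 0 0 0 -.05 .075;0 0 0 0 0 -.025 .085;0 0 0 0 0 0 .085'|egrep ee; python3 jog.py '0 0 0 .04 0 0 .085;0 0 0 0 0 0 .085;0 0 0 0 0 0 .085'
python3 - <<'E'
from h import *
v=V("wrist"); cv2.imwrite("pics/w12.png",v.im)
O=np.array([.5197,.192]);a=-.184;Rm=np.array([[np.cos(a),-np.sin(a)],[np.sin(a),np.cos(a)]])
# expected corners and profiles across edges
L=lambda x,y,z:np.r_[O+Rm@np.array([x,y])/1000,z]
print(v.proj([L(-45,-32,.032),L(-45,32,.032),L(45,32,.032),L(45,-32,.032)]).round(1).tolist())
m=v.mask([20,70,60],[36,255,255]); ys,xs=np.where(m[180:380,230:430]); print("yellow px",len(ys),ys.min()+180 if len(ys) else 0,ys.max()+180 if len(ys) else 0,xs.min()+230,xs.max()+230)
# dark holes
g=cv2.cvtColor(v.im,cv2.COLOR_BGR2GRAY); 
mm=cv2.inRange(g,0,120)[200:350,250:380]
n,_,st,c=cv2.connectedComponentsWithStats(mm); print([(st[i].tolist(),(c[i]+[250,200]).round(1).tolist()) for i in range(1,n) if 15<st[i][4]<200])
P=v.plane([(c[i]+[250,200]) for i in range(1,n) if 15<st[i][4]<200],.032)[:,:2]; print(((P-O)@Rm*1000).round(1).tolist())
E
```

```text
ee_pos: [0.5213, 0.192, 0.0926]
contact_force: [-10.8, -6.3, 9.9]
ee_pos: [0.5213, 0.1923, 0.0927]
contact_force: [-11.4, -11.3, 9.8]
ee_pos: [0.5269, 0.1961, 0.2072]
t: 52.15
ee_pos: [0.4854, 0.2028, 0.2024]
tool_rot: [0.092, 0.996, -0.0, -0.001]
contact_force: [-0.1, 0.6, 0.2]
grip_width: 0.0849
grasp_force: 0.0
[[274.1, 227.5], [358.8, 227.5], [355.1, 330.1], [279.1, 330.1]]
yellow px 3 224 225 277 313
[([27, 0, 13, 12, 85], [283.2, 203.6]), ([45, 0, 19, 3, 34], [303.2, 200.6]), ([33, 36, 8, 8, 50], [286.5, 239.2]), ([93, 36, 9, 8, 54], [347.1, 239.5]), ([36, 117, 8, 9, 46], [289.5, 321.4]), ([89, 117, 12, 12, 77], [344.6, 322.2]), ([111, 123, 10, 9, 44], [365.8, 327.0]), ([80, 145, 10, 5, 33], [333.8, 347.4])]
[[-63.3, -24.4], [-65.7, -9.6], [-35.6, -23.0], [-35.4, 23.4], [36.6, -23.0], [37.3, 23.0], [41.9, 40.9], [62.2, 14.2]]
```

```bash
python3 jog.py '0 0 0 0 0 -.05 0;0 0 0 0 0 -.05 0;0 0 0 0 0 0 0;0 0 0 0 0 0 0;0 0 0 0 0 0 0'|egrep 'ee|cont|width'; python3 go.py .6606 .129 .30 1.3866
```

```text
ee_pos: [0.4853, 0.2025, 0.3014]
contact_force: [0.1, 0.0, 0.0]
grip_width: 0.0001
t 52.8 rot [-0.002  -0.0033 -0.0004] rows 0.0 shift [-0.1858 -0.0402  0.0014] rows 3.0 F [0.1 0.  0. ] gw 0.0001 gf 0.0
```

```bash
python3 jog.py '-.002 -.003 0 -.05 -.01 0 0;0 0 0 -.055 -.012 0 0;0 0 0 -.055 -.012 0 0;0 0 0 -.026 -.006 0 0;0 0 0 0 0 0 0;0 0 0 0 0 0 0'|egrep 'ee|cont'; python3 go.py .6606 .129 .228 1.3866
python3 - <<'E'
from h import *
t=V("top"); s=V("scene"); O=np.array([.5197,.192]);a=-.184;Rm=np.array([[np.cos(a),-np.sin(a)],[np.sin(a),np.cos(a)]])
for th in(1.9,2.0,2.1):
    P=[np.r_[O+Rm@np.array([70-110*np.cos(th),y])/1000,.07+.11*np.sin(th)] for y in(-60,-12)]
    print(th,t.proj(P).round(0).tolist(),s.proj(P).round(0).tolist())
m=t.mask([0,0,0],[180,255,40]); print([(st.tolist()) for st in cv2.connectedComponentsWithStats(m[200:260,240:310])[2][1:] if st[4]>15])
E
```

```text
ee_pos: [0.6602, 0.1298, 0.3025]
contact_force: [-0.4, -0.2, 0.8]
t 53.6 rot [ 0.0012 -0.0002  0.0002] rows 0.0 shift [-0.0005 -0.0007  0.0745] rows 1.2 F [-0.4 -0.2  0.8] gw -0.0002 gf 0.0
1.9 [[286.0, 236.0], [266.0, 232.0]] [[350.0, 203.0], [364.0, 214.0]]
2.0 [[287.0, 232.0], [267.0, 228.0]] [[346.0, 206.0], [360.0, 217.0]]
2.1 [[288.0, 228.0], [269.0, 224.0]] [[342.0, 210.0], [356.0, 220.0]]
[[33, 0, 25, 49, 398]]
```

```bash
python3 jog.py '0 0 0 -.007 0 0 0;0 0 0 0 0 .03 0;0 0 0 0 0 .03 0;0 0 0 0 0 .018 0;0 0 0 0 0 0 0'|egrep 'ee|cont'; python3 go.py .6662 .128 .2226 1.3866
python3 jog.py '0 0 0 .004 0 0 0;0 0 0 .004 0 0 0;0 0 0 .004 0 0 0;0 0 0 .003 0 0 0;0 0 0 0 0 0 0'|egrep 'ee|cont'
```

```text
ee_pos: [0.667, 0.1284, 0.2236]
contact_force: [0.3, -0.3, -0.4]
t 54.3 rot [ 0.0004 -0.0012  0.0005] rows 0.0 shift [ 0.0007 -0.0006  0.001 ] rows 0.0 F [ 0.3 -0.3 -0.4] gw -0.0004 gf 0.0
ee_pos: [0.6537, 0.131, 0.2263]
contact_force: [0.5, 0.8, 1.0]
```

```bash
python3 jog.py '0 0 0 .004 0 .002 0;0 0 0 .004 0 0 0;0 0 0 .004 0 0 0;0 0 0 0 0 0 0'|egrep 'ee|cont'; python3 jog.py '0 0 0 .004 0 0 0;0 0 0 .004 0 0 0;0 0 0 .004 0 0 0;0 0 0 0 0 0 0'|egrep 'ee|cont'
```

```text
ee_pos: [0.641, 0.1333, 0.2235]
contact_force: [1.0, -0.6, 1.9]
ee_pos: [0.6288, 0.1356, 0.223]
contact_force: [0.7, 0.4, 0.7]
```

```bash
python3 jog.py '0 0 0 .006 0 0 0;0 0 0 .006 0 0 0;0 0 0 .006 0 0 0'|egrep 'ee|cont'
python3 - <<'E'
from h import *
s=V("scene"); O=np.array([.5197,.192]);a=-.184;Rm=np.array([[np.cos(a),-np.sin(a)],[np.sin(a),np.cos(a)]])
g0=cv2.cvtColor(cv2.imread("pics/scene0.png"),6); g=cv2.cvtColor(s.im,6)
for th in np.arange(1.2,2.2,.1):
    P=[np.r_[O+Rm@np.array([70-r*np.cos(th),y])/1000,.07+r*np.sin(th)] for r,y in((110,-56),(110,-46),(110,-20),(124,0),(90,0),(60,0))]
    uv=s.proj(P).round().astype(int); print(round(th,1),uv[0],[(int(g0[v,u]),int(g[v,u])) for u,v in uv])
E
```

```text
ee_pos: [0.6116, 0.1388, 0.2235]
contact_force: [1.6, -0.5, 1.1]Traceback (most recent call last):
  File "<stdin>", line 6, in <module>
IndexError: index 1015 is out of bounds for axis 0 with size 480
```

```bash
cat > arm.py <<'E'
from h import *
s=V("scene"); O=np.array([.5197,.192]);a=-.184;Rm=np.array([[np.cos(a),-np.sin(a)],[np.sin(a),np.cos(a)]])
g0=cv2.cvtColor(cv2.imread("pics/scene0.png"),6); g=cv2.cvtColor(s.im,6)
for th in np.arange(0.1,2.2,.1):
    P=[np.r_[O+Rm@np.array([70-r*np.cos(th),y])/1000,.07+r*np.sin(th)/1000] for r,y in((110,-56),(110,-46),(110,-20),(124,0),(90,0),(60,0))]
    uv=s.proj(P).round().astype(int); print(round(th,1),uv[0],[(int(g0[v,u]),int(g[v,u])) for u,v in uv])
E
python3 arm.py
```

```text
0.1 [400 222] [(119, 117), (119, 117), (122, 112), (126, 112), (122, 109), (206, 190)]
0.2 [400 218] [(126, 125), (128, 127), (125, 123), (123, 110), (114, 102), (129, 116)]
0.3 [399 215] [(122, 121), (124, 122), (124, 122), (121, 108), (122, 110), (119, 110)]
0.4 [399 211] [(118, 117), (115, 114), (118, 117), (121, 119), (119, 116), (121, 118)]
0.5 [397 208] [(121, 120), (120, 120), (117, 116), (123, 122), (121, 119), (122, 120)]
0.6 [396 205] [(123, 124), (123, 123), (122, 121), (122, 121), (127, 125), (121, 119)]
0.7 [394 203] [(124, 125), (124, 124), (124, 123), (122, 121), (129, 128), (121, 118)]
0.8 [392 200] [(120, 119), (121, 120), (123, 123), (120, 119), (129, 125), (120, 119)]
0.9 [389 199] [(122, 121), (122, 122), (124, 123), (121, 119), (126, 125), (120, 118)]
1.0 [386 197] [(119, 119), (122, 121), (123, 123), (120, 119), (127, 125), (120, 119)]
1.1 [383 196] [(118, 112), (122, 122), (124, 125), (119, 118), (126, 125), (122, 120)]
1.2 [379 195] [(117, 50), (124, 117), (123, 123), (118, 118), (123, 106), (120, 118)]
1.3 [376 195] [(120, 42), (125, 75), (122, 123), (120, 119), (119, 87), (122, 120)]
1.4 [372 196] [(127, 44), (127, 42), (122, 121), (124, 124), (117, 106), (122, 108)]
1.5 [368 196] [(128, 46), (126, 45), (121, 127), (124, 123), (122, 104), (120, 93)]
1.6 [364 198] [(123, 46), (123, 47), (124, 108), (119, 120), (113, 94), (117, 93)]
1.7 [359 199] [(127, 45), (124, 45), (119, 43), (124, 130), (102, 86), (121, 82)]
1.8 [355 202] [(125, 89), (125, 72), (124, 78), (120, 49), (112, 99), (126, 80)]
1.9 [351 204] [(121, 119), (120, 102), (122, 47), (122, 83), (117, 117), (120, 121)]
2.0 [347 207] [(107, 120), (110, 119), (154, 109), (124, 48), (105, 127), (96, 129)]
2.1 [343 211] [(58, 125), (59, 121), (127, 124), (245, 116), (96, 128), (94, 125)]
```

```bash
python3 jog.py '0 0 0 .006 0 0 0;0 0 0 .006 0 0 0;0 0 0 .006 0 0 0;0 0 0 .006 0 0 0;0 0 0 .006 0 0 0;0 0 0 .006 0 0 0'|egrep 'ee|cont';python3 jog.py '0 0 0 .006 0 0 0;0 0 0 .005 0 0 0;0 0 0 0 0 0 0;0 0 0 0 0 0 0;0 0 0 0 0 0 0;0 0 0 0 0 0 0'|egrep 'ee|cont'; python3 arm.py
```

```text
ee_pos: [0.5761, 0.1453, 0.2232]
contact_force: [0.6, -0.2, -0.9]
ee_pos: [0.5661, 0.1472, 0.2234]
contact_force: [0.3, -0.6, 0.0]
0.1 [400 222] [(119, 114), (119, 123), (122, 116), (126, 114), (122, 94), (206, 190)]
0.2 [400 218] [(126, 126), (128, 122), (125, 124), (123, 111), (114, 64), (129, 123)]
0.3 [399 215] [(122, 122), (124, 124), (124, 106), (121, 111), (122, 98), (119, 117)]
0.4 [399 211] [(118, 113), (115, 113), (118, 110), (121, 120), (119, 117), (121, 103)]
0.5 [397 208] [(121, 91), (120, 89), (117, 123), (123, 121), (121, 113), (122, 97)]
0.6 [396 205] [(123, 42), (123, 42), (122, 119), (122, 109), (127, 106), (121, 112)]
0.7 [394 203] [(124, 40), (124, 40), (124, 51), (122, 123), (129, 124), (121, 124)]
0.8 [392 200] [(120, 92), (121, 39), (123, 38), (120, 119), (129, 122), (120, 123)]
0.9 [389 199] [(122, 119), (122, 76), (124, 39), (121, 120), (126, 125), (120, 123)]
1.0 [386 197] [(119, 64), (122, 119), (123, 39), (120, 118), (127, 126), (120, 122)]
1.1 [383 196] [(118, 43), (122, 91), (124, 40), (119, 116), (126, 126), (122, 120)]
1.2 [379 195] [(117, 42), (124, 43), (123, 118), (118, 69), (123, 123), (120, 120)]
1.3 [376 195] [(120, 43), (125, 41), (122, 122), (120, 41), (119, 118), (122, 121)]
1.4 [372 196] [(127, 87), (127, 81), (122, 67), (124, 119), (117, 117), (122, 122)]
1.5 [368 196] [(128, 127), (126, 93), (121, 44), (124, 123), (122, 122), (120, 121)]
1.6 [364 198] [(123, 123), (123, 124), (124, 101), (119, 44), (113, 119), (117, 118)]
1.7 [359 199] [(127, 127), (124, 124), (119, 120), (124, 78), (102, 118), (121, 126)]
1.8 [355 202] [(125, 126), (125, 125), (124, 124), (120, 115), (112, 121), (126, 129)]
1.9 [351 204] [(121, 122), (120, 121), (122, 122), (122, 122), (117, 118), (120, 130)]
2.0 [347 207] [(107, 121), (110, 120), (154, 117), (124, 121), (105, 129), (96, 131)]
2.1 [343 211] [(58, 126), (59, 123), (127, 125), (245, 120), (96, 130), (94, 126)]
```

```bash
python3 jog.py '0 0 0 0 0 -.04 0;0 0 0 0 0 -.05 0;0 0 0 0 0 0 0;0 0 0 0 0 0 0;0 0 0 0 0 0 0;0 0 0 0 0 0 0;0 0 0 0 0 0 0;0 0 0 0 0 0 0'|egrep 'ee|cont';python3 jog.py '0 0 0 .03 -.04 0 0;0 0 0 .03 -.05 0 0;0 0 0 .03 -.05 0 0;0 0 0 0.03 -.05 0 0;0 0 0 0 -.05 0 0;0 0 0 0 -.04 0 0;0 0 0 0 0 0 0'|egrep 'ee|cont';sed -i 's/np.arange(0.1,2.2,.1)/np.arange(0,.5,.03)/' arm.py; python3 arm.py
python3 - <<'E'
from h import *
t=V("top"); m=t.mask([0,0,0],[180,255,50]); 
O=np.array([.5197,.192]);a=-.184;Rm=np.array([[np.cos(a),-np.sin(a)],[np.sin(a),np.cos(a)]])
print([(np.r_[st].tolist(),(c+[220,220]).round(1).tolist()) for st,c in list(zip(*cv2.connectedComponentsWithStats(m[220:320,220:320])[2:]))[1:] if st[4]>15])
for x,y,z in((-40,-36,.076),(-40,-56,.076),(-40,-16,.076)): print(t.proj(np.r_[O+Rm@np.array([x,y])/1000,z]).round(1))
E
```

```text
ee_pos: [0.5656, 0.1472, 0.3131]
contact_force: [-0.2, -0.4, -0.3]
ee_pos: [0.3959, -0.1081, 0.3128]
contact_force: [-0.5, 1.2, 0.2]
0.0 [400 226] [(121, 59), (119, 67), (114, 247), (123, 125), (132, 197), (235, 165)]
0.0 [400 225] [(122, 52), (122, 54), (120, 180), (121, 177), (136, 236), (234, 221)]
0.1 [400 224] [(120, 54), (122, 53), (122, 105), (124, 239), (131, 247), (230, 243)]
0.1 [400 223] [(119, 58), (119, 57), (122, 66), (125, 229), (131, 247), (230, 243)]
0.1 [400 221] [(121, 83), (121, 65), (120, 62), (126, 186), (122, 249), (206, 248)]
0.2 [400 220] [(124, 101), (124, 78), (120, 66), (125, 128), (117, 249), (163, 249)]
0.2 [400 219] [(126, 113), (126, 96), (125, 95), (124, 125), (115, 249), (163, 249)]
0.2 [400 218] [(126, 117), (128, 110), (128, 110), (123, 123), (114, 244), (129, 248)]
0.2 [400 217] [(125, 117), (129, 116), (129, 117), (122, 118), (115, 219), (120, 243)]
0.3 [399 216] [(125, 116), (126, 115), (128, 117), (122, 114), (119, 145), (120, 243)]
0.3 [399 215] [(122, 113), (124, 114), (124, 114), (121, 112), (122, 78), (119, 229)]
0.3 [399 214] [(120, 111), (120, 111), (121, 111), (120, 111), (123, 59), (119, 229)]
0.4 [399 213] [(116, 108), (117, 108), (119, 110), (118, 110), (121, 60), (120, 177)]
0.4 [399 212] [(117, 107), (116, 106), (118, 109), (121, 111), (119, 62), (120, 177)]
0.4 [398 211] [(116, 107), (115, 107), (116, 108), (123, 113), (120, 60), (121, 136)]
0.4 [398 210] [(119, 110), (117, 107), (116, 107), (124, 114), (119, 63), (121, 136)]
0.5 [398 209] [(120, 110), (119, 109), (117, 107), (123, 115), (121, 72), (122, 125)]
[([37, 24, 4, 9, 18], [258.7, 248.0]), ([48, 73, 10, 6, 31], [273.5, 295.7])]
[[269.5 293.6]]
[[277.2 295.1]]
[[261.7 292. ]]
```

```bash
python3 go.py .4854 .2028 .25 1.3866; python3 jog.py '0 0 0 0 .05 0 .0;0 0 0 -.01 .06 0 .0;0 0 0 -.01 .06 .01 .0;0 0 0 -.01 .06 .02 .0;0 0 0 0 .05 .02 .0;0 0 0 0 .01 .01 .0;0 0 0 0 0 0 0;0 0 0 0 0 0 0'|egrep 'ee|cont'
cat > chk.py <<'E'
from h import *
v=V("wrist"); cv2.imwrite("pics/w13.png",v.im)
O=np.array([.5197,.192]);a=-.184;Rm=np.array([[np.cos(a),-np.sin(a)],[np.sin(a),np.cos(a)]])
g=cv2.cvtColor(v.im,6); n,_,st,c=cv2.connectedComponentsWithStats(cv2.inRange(g,0,120))
for i in range(1,n):
    if 10<st[i][4]<200:
        p=((v.plane([c[i]],.032)[0,:2]-O)@Rm*1000).round(1)
        if abs(p[0])<50 and abs(p[1])<45: print(p,st[i].tolist())
E
python3 chk.py
```

```text
t 59.9 rot [ 0.0022  0.0027 -0.0012] rows 0.0 shift [-0.031   0.3199  0.0627] rows 5.2 F [-0.5  0.3  0.8] gw -0.0000 gf 0.0
ee_pos: [0.4788, 0.1716, 0.2545]
contact_force: [1.1, -0.6, 0.5]
[-35.2  23.3] [372, 216, 11, 11, 65]
[-29.4  42.3] [393, 224, 9, 8, 38]
[44.4 22.2] [367, 288, 12, 21, 175]
[40.  42.3] [389, 292, 9, 7, 49]
```

```bash
python3 jog.py '0 0 0 .05 0 -.04 0;0 0 0 0 0 0 0;0 0 0 0 0 0 0'|egrep 'ee|cont'; python3 -c "
from station import manip
print(manip.close_job())"
```

```text
ee_pos: [0.4314, 0.1804, 0.2937]
contact_force: [-0.0, -1.3, -1.0]
the job is handed in; nothing more can be done
None
```

The job is handed in: the two blanks present are stacked and squared on the jig with the template on top, marked face up. The hold-down foot appears to rest on it, judging by the arm's angle in the scene camera. The mallet, punch pot and hammer were left alone.

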